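Roll a ground roller under the dial indicator

ROBOT

A 6-joint arm with a two-finger parallel gripper is mounted at the origin on a cart in front of the work surface, level with it; the furniture and walls round the work are solid. World frame = base frame: x ahead of the robot, y to its left, z up, the work surface at z = 0. Lengths are in m, angles in degrees, forces in N, time in s.
With the tool pointing down it reaches from about 0.3 to 0.75 m from the base axis. Payload 8.5 kg.
Tool frame: the origin (TCP) lies between the finger pads; the fingertips stand ahead of it and the grasp point (between the pads) lies 8 mm behind it (env.tcp_to_tips is the z of the fingertips in the tool frame, in m); z points along the fingers, x is the direction in which the jaws open and shut, and the axes are right-handed (so a half turn about z gives the same grasp; the last joint's range is limited). The gripper opens to 85 mm and grips with 20 to 120 N. Pads are 22 mm wide; open, the fingers measure 114 mm over their backs; the gripper's body (76 mm by 85 mm) begins 54 mm behind the grasp point. The pads swing forward as they close: fully open they stand 13 mm farther back than shut.
Start: joints at [-84.242, 21.807, 74.336, -0, 83.858, -12.336], TCP at [0.171, -0.523, 0.242] pointing down, gripper open.
Joint ranges: [-178.18, 178.18], [-50.72, 133.34], [12.68, 142.11], [-81.47, 261.47], [9.98, 163.14], [-165.26, 165.26]. Speed limits (degrees/s): [136.94, 136.94, 180, 180, 180, 180].

INTERFACE

Orientations are given as a 3x3 rotation matrix whose columns are the frame's x, y, z axes.
In Python, from rig import observe, viewer, env gives the robot as it stands.
- The arm moves only by the tool jog_arm, never from a script. Its arguments are lists of equal length, an entry for each row: "dr": the turn, a rotation vector about the tool's x, y, z in rad, a list of three; "slide": the shift along the tool's x, y, z in m, a list of three; "gripper": the opening, from -1 (shut) to 1 (fully open), so that 0 is half open. In form: {"dr": [[rx, ry, rz], ...], "slide": [[dx, dy, dz], ...], "gripper": [gripper, ...]}. A call has exactly 10 rows; each row shifts and turns the commanded pose from where the row before left it, along the tool's axes as they then stand; what a row does not reach is not made up. A row lasts 1/10 s, in which the tool goes at most 50 mm and 8.59 degrees, less where a joint would pass 70% of its speed; a pose out of reach is approached as far as the arm can. A call is refused whole if a number of a shift passes 0.05 or a number of a turn 0.15, either way. A call with a gripper value outside its range is refused whole. The fingers move at their own pace and stop on an object; "force" is the grip in N (left out, the last holds). Time passes only in rows, so rows that do not move let the fingers close, or fill a call up. It gives the time, the measured TCP pose, the force and the opening at its end, in the units of the state.
- observe(): the state, without advancing time (a new reading comes with each control period).
- viewer.get_image(name): name is "scene" or "top" or "wrist"; returns a dict with "pixels" (480x640x3 uint8, blue, green, red), "camera_matrix" (3x3 intrinsics, pixels), "dist_coeffs" ([k1, k2, p1, p2, k3] as OpenCV has them; the pictures are not rectified), "R" (3x3) and "t" (3): a world point X has camera coordinates R X + t. Camera axes: x right, y down, z forward; pixel columns grow to the right and rows downward; lengths in m; the calibration is good to about 2 mm. A picture is of the moment at which its call begins. There is no depth.
- env.close_job(): hands the job in, once; it reports no verdict.
The state is a dict: "time_s": time; "q": joint angles; "qvel": joint speeds; "joint_efforts": joint torques, N m; "position": TCP position; "tool_rot": TCP orientation; "ft_force": force on the tool from outside, world axes, zero at the start; "wrist_torque": the same for the moment, N m; "grip_width": finger opening in m.
Only numpy, scipy, OpenCV 4.12 (cv2) and the standard library are available. Lean on these libraries where they do the work, as an engineer would, in place of code of your own. Each camera call takes 0.05 s, during which the arm holds its last target.

TASK

Get the ground roller on the surface plate ready for its diameter reading: stroke the top of it with the fingertips so that it rolls along the plate to the dial indicator, and stop it with its crown centred under the indicator's flat foot, which it lifts as it rolls in. Leave it lying still there with the hand clear. Do not grip, lift or drag the roller or shove it from the side, and leave the indicator, its stand and the other things on the bench alone.

Things in the scene. Friction and masses are not known exactly. Their poses are not given: they have to be found in the camera images.
- plate: dark grey granite surface plate, fixed to the bench, 305 mm (its x, the rolling direction) by 250 mm (its y); origin at bench level under its centre; its flat top is 50 mm above the bench. +x points to the side where the indicator's stand is, away from the robot give or take 7 degrees.
- roller: ground hollow metal cylinder, 50 mm diameter, 210 mm long, 0.6 to 1 kg, lying across the plate on the robot's side of the indicator. Origin at the middle of its axis, 25 mm above the plate; own y = long axis, the +y half passes under the indicator, the -y half is free for the fingers. A red line along it is on top (own +z) at the start. Rolls with slight resistance; stays where let go at rest.
- gauged (a point): point on the roller's axis 50 mm from its middle towards its +y end: the place along the roller that comes under the indicator's foot.
- stand: dial indicator on a block stand, fixed on the plate. Origin on the plate's top straight below the indicator's foot. White dial (57 mm across, centre 116 mm above the plate) over the foot, facing the robot; an arm leads from its back along the stand's +x to a column 161 mm tall on a grey block 56 x 50 x 52 mm, near face 72 mm beyond the foot. Yawed up to 7 degrees on the plate.
- foot (a point): middle of the underside of the indicator's contact foot, a flat face 11 mm across with a bevelled rim (17 mm across in all). 47 mm above the plate when free, so the roller lifts it by 3 mm. Frame axes as the stand's.
- spindle (a joint): lift of the indicator's foot in m: 0 hanging free, about 0.003 with the roller's crown under the foot, 0.008 at most. Soft spring, 1 to 2 N, pushing down; the black needle turns 0.63 rad clockwise per mm of lift.
- micrometer: micrometer lying on the bench left of the plate, 138 mm long; leave alone
- try_square: try square with dark stock lying on the bench, 169 x 100 mm; leave alone
- tin_flux: round yellow tin with tan lid, 61 mm across, 50 mm tall, behind the plate; leave alone
- oil_stone: dark grey oil stone, 50 x 150 x 26 mm, lying on the bench at the left; leave alone
- spanner: small open-ended spanner, 167 mm long, lying near the bench's front edge at the left; leave alone

How it is judged:
By the outcome, as a careful person would: the job done as asked, in the order asked, and still so for the second after the job is handed in, with the robot touching nothing.
It also fails if it takes over 54 s, if anything falls off the work surface, if the arm or the gripper's body presses on something with over 40 N, if the wrist force passes 120 N, or if a joint passes its speed limit or range.

## Working session

There is one attempt and no reset: what is moved stays moved. The work goes in short steps, Python scripts to look and compute and a tool call to move; the robot and the scene stay as the last step left them, time stands still between calls to the robot, and variables do not carry over. Pictures are saved under pics/ and viewed, and the job is handed in when it is done.

Besides the shell and the picture viewer there is one more tool, called after "Request:" by a JSON object that holds its "fn" and its "kwargs", one argument or row to a line. jog_arm: Moves the arm, as the interface text tells. Its arguments: {"type":"object","properties":{"dr":{"type":"array","items":{"type":"array","items":{"type":"number"}}},"slide":{"type":"array","items":{"type":"array","items":{"type":"number"}}},"gripper":{"type":"array","items":{"type":"number"}},"force":{"type":"number"}},"required":["dr","slide","gripper"]}

```bash
ls; mkdir -p pics; python3 - <<'E'
from rig import observe, viewer, env
import cv2,pickle
s=observe();print(s, env.tcp_to_tips)
d={}
for n in ["scene","top","wrist"]:
    im=viewer.get_image(n);d[n]=im;cv2.imwrite(f"pics/a_{n}.png",im["pixels"])
    print(n,im["camera_matrix"],im["dist_coeffs"],im["R"],im["t"])
pickle.dump(d,open("a.pkl","wb"))
E
```

```text
pics
{'time_s': 0.0, 'q': array([-8.42416327e+01,  2.18417920e+01,  7.43860606e+01,  9.53143148e-04,
        8.38582432e+01, -1.23364430e+01]), 'qvel': array([ 0.00278596, -0.01628351,  0.0222184 , -0.02364587,  0.11449424,
       -0.07641492]), 'joint_efforts': array([ 2.21659081e-05, -4.48464060e+01, -2.31280303e+01, -1.25167121e-04,
        4.76145098e-03, -1.39712805e-05]), 'position': array([ 0.17079125, -0.52251154,  0.24169656]), 'tool_rot': array([[ 3.10588532e-01, -9.50544447e-01, -1.34309889e-04],
       [-9.50543328e-01, -3.10588378e-01,  1.49673193e-03],
       [-1.46442531e-03, -3.37200402e-04, -9.99998871e-01]]), 'ft_force': array([-0.85856748, -0.31623077,  0.00920139]), 'wrist_torque': array([-0.03809833, -0.05555825, -0.02136171]), 'grip_width': 0.08556967831760462} 0.011
scene [[461.25276866   0.         326.56047727]
 [  0.         461.25276866 237.73982184]
 [  0.           0.           1.        ]] [-0.06278601  0.          0.          0.          0.        ] [[-0.67749968 -0.7355219  -0.00130912]
 [-0.36042799  0.3335458  -0.87111358]
 [ 0.64115977 -0.58970732 -0.49107985]] [0.44940625 0.26728361 0.75578655]
top [[528.84787932   0.         312.05464212]
 [  0.         528.84787932 237.25430878]
 [  0.           0.           1.        ]] [0.0472765 0.        0.        0.        0.       ] [[-0.02128877 -0.99977275 -0.00111248]
 [-0.97826881  0.0210604  -0.20626824]
 [ 0.2062448  -0.00330289 -0.97849485]] [0.04729249 0.60538979 1.22655087]
wrist [[418.65368655   0.         320.37245134]
 [  0.         418.65368655 237.88170541]
 [  0.           0.           1.        ]] [-0.01135669  0.          0.          0.          0.        ] [[ 3.10226604e-01 -9.50662492e-01 -5.29220028e-04]
 [-9.07142731e-01 -2.96191355e-01  2.98936025e-01]
 [-2.84344017e-01 -9.22578295e-02 -9.54273008e-01]] [-0.55187315 -0.03888925  0.37808496]
```

View pics/a_scene.png

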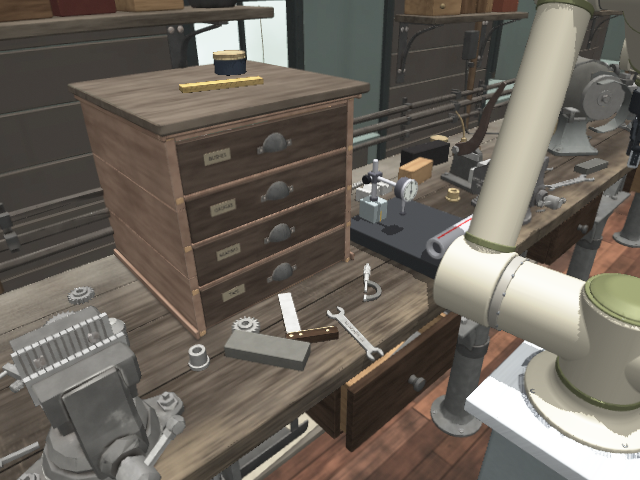

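View pics/a_top.png

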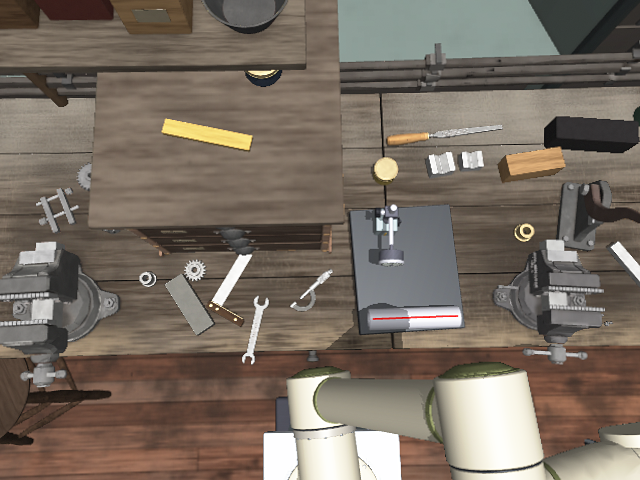

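```bash
python3 - <<'E'
import cv2
a=cv2.imread('pics/a_top.png')
print(a.shape)
c=a[100:330,170:440]
cv2.imwrite('pics/a_top_crop.png',cv2.resize(c[:,:],None,fx=2.6,fy=2.6,interpolation=cv2.INTER_CUBIC))
E
```

```text
(480, 640, 3)
```

View pics/a_wrist.png

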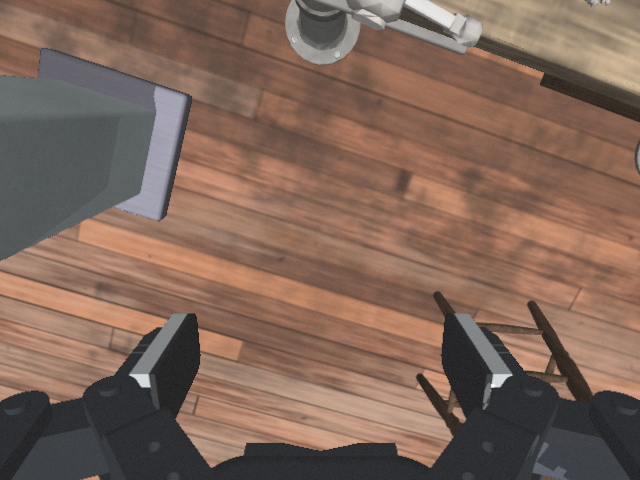

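```bash
python3 - <<'E'
import cv2
a=cv2.imread('pics/a_top.png')
c=a[195:345,335:475]
cv2.imwrite('pics/a_c1.png',cv2.resize(c,None,fx=4,fy=4,interpolation=cv2.INTER_CUBIC))
a=cv2.imread('pics/a_scene.png')
c=a[150:290,340:480]
cv2.imwrite('pics/a_c2.png',cv2.resize(c,None,fx=4,fy=4,interpolation=cv2.INTER_CUBIC))
E
```

```text
(no output)
```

View pics/a_c1.png

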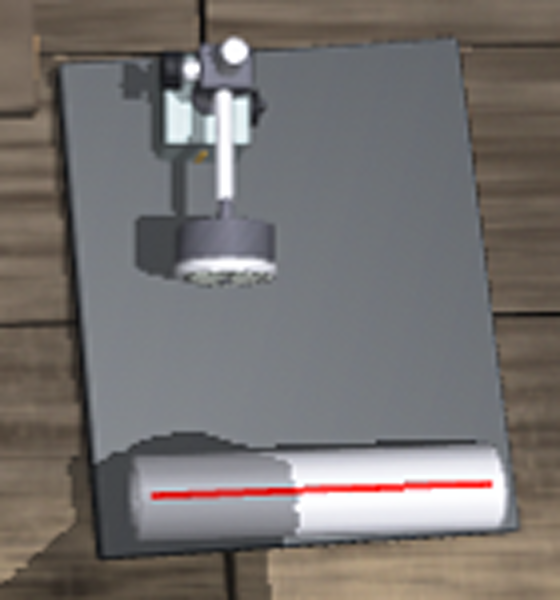

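View pics/a_c2.png

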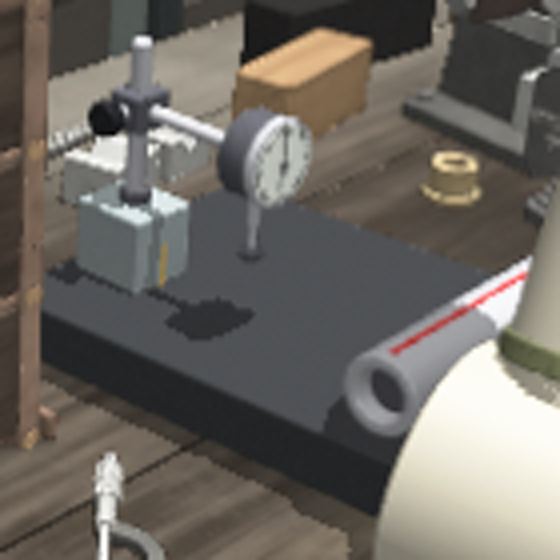

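```bash
cat > h.py <<'E'
import numpy as np,cv2,pickle
def ray(im,uv):
    p=cv2.undistortPoints(np.array([[uv]],float),im["camera_matrix"],np.array(im["dist_coeffs"]))[0,0]
    R=np.array(im["R"]);t=np.array(im["t"])
    return -R.T@t, R.T@np.array([p[0],p[1],1])
def atz(im,uv,z):
    c,d=ray(im,uv); return c+d*(z-c[2])/d[2]
def proj(im,X):
    r,_=cv2.Rodrigues(np.array(im["R"]));return cv2.projectPoints(np.array(X,float).reshape(-1,3),r,np.array(im["t"]),im["camera_matrix"],np.array(im["dist_coeffs"]))[0][:,0]
E
python3 - <<'E'
from h import *
np.set_printoptions(precision=4,suppress=True)
d=pickle.load(open('a.pkl','rb'));T=d['top'];S=d['scene']
print(ray(T,(320,240))[0],ray(S,(320,240))[0])
o=lambda u,v:(335+u/4-.375,195+v/4-.375)
o2=lambda u,v:(340+u/4-.375,150+v/4-.375)
P=[atz(T,o(*p),.05) for p in [(60,66),(458,40),(518,528),(103,556)]]
P=np.array(P);print(P)
print([np.linalg.norm(P[i]-P[(i+1)%4]) for i in range(4)],P.mean(0))
for a,b in [(3,0),(2,1)]:
    v=P[b]-P[a];print('yaw x',np.degrees(np.arctan2(v[1],v[0])))
for a,b in [(1,0),(2,3)]:
    v=P[b]-P[a];print('yaw y',np.degrees(np.arctan2(-v[0],v[1])))
L=[atz(T,o(*p),.1) for p in [(152,496),(491,484)]]
print('red',L,np.linalg.norm(L[0]-L[1]),(L[0]+L[1])/2, np.degrees(np.arctan2(-(L[0]-L[1])[0],(L[0]-L[1])[1])))
print('foot',atz(S,o2(250,258),.097),'needle',)
# dial in top image: silhouettes left/right
print(atz(T,o(226,218),.05+.116+.02))
E
```

```text
[0.3403 0.0386 1.3251] [-0.0838  0.6871  0.6046]
[[ 0.6735 -0.0606  0.05  ]
 [ 0.6846 -0.3084  0.05  ]
 [ 0.3852 -0.3209  0.05  ]
 [ 0.3734 -0.0752  0.05  ]]
[np.float64(0.24798463466872028), np.float64(0.2997102865560056), np.float64(0.24605784021535682), np.float64(0.3004407609365256)] [ 0.5292 -0.1913  0.05  ]
yaw x 2.7736920353571644
yaw x 2.405615298163153
yaw y 2.5778536241006758
yaw y 2.7478551015076538
red [array([ 0.4052, -0.1001,  0.1   ]), array([ 0.4084, -0.2936,  0.1   ])] 0.19354199313264225 [ 0.4068 -0.1969  0.1   ] 0.9400471668729832
foot [ 0.5395 -0.1398  0.097 ] needle
[ 0.5501 -0.1377  0.186 ]
```

```bash
python3 - <<'E'
from h import *
np.set_printoptions(precision=4,suppress=True)
from rig import observe
s=observe();d=pickle.load(open('a.pkl','rb'));W=d['wrist']
Rt=s['tool_rot'];c=ray(W,(320,240))[0]
print('cam in tool',Rt.T@(c-s['position']), 'axes', Rt.T@np.array(W['R']).T)
tgt=np.array([0.40,-0.24,0.27]);print('slide',Rt.T@(tgt-s['position']))
x=np.array([np.sin(.03),-np.cos(.03),0]);y=np.array([-np.cos(.03),-np.sin(.03),0]);G=np.c_[x,y,[0,0,-1]]
print(cv2.Rodrigues(Rt.T@G)[0].T)
T=d['top']
o=lambda u,v:(335+u/4-.375,195+v/4-.375)
for z in(.075,):
  print(atz(T,o(131,500),z),atz(T,o(508,487),z))
E
```

```text
cam in tool [ 0.0021 -0.0757 -0.1302] axes [[ 1.     -0.0005  0.0003]
 [ 0.0004  0.9542  0.2992]
 [-0.0005 -0.2992  0.9542]]
slide [-0.1975 -0.3056 -0.0279]
[[-0.0001  0.001   0.2858]]
[ 0.4045 -0.0906  0.075 ] [ 0.4079 -0.3101  0.075 ]
```

Request:
{"fn": "jog_arm", "kwargs": {
  "dr": [
    [0, 0, 0],
    [0, 0, 0],
    [0, 0, 0],
    [0, 0, 0],
    [0, 0, 0],
    [0, 0, 0],
    [0, 0, 0],
    [0, 0, 0],
    [0, 0, 0],
    [0, 0, 0]
  ],
  "slide": [
    [-0.01, -0.015, -0.003],
    [-0.02, -0.031, -0.003],
    [-0.022, -0.035, -0.003],
    [-0.022, -0.035, -0.003],
    [-0.022, -0.035, -0.003],
    [-0.022, -0.035, -0.003],
    [-0.022, -0.035, -0.003],
    [-0.022, -0.035, -0.003],
    [-0.02, -0.031, -0.003],
    [-0.013, -0.018, -0.001]
  ],
  "gripper": [0, 0, 0, 0, 0, 0, 0, 0, 0, 0]
}}

```text
time_s: 1.15
position: [0.4013, -0.2397, 0.2708]
tool_rot: [[0.313, -0.95, 0.001], [-0.95, -0.313, 0.0], [0.0, -0.001, -1.0]]
ft_force: [-0.3, -0.8, 0.1]
grip_width: 0.0425
```

Request:
{"fn": "jog_arm", "kwargs": {
  "dr": [
    [0, 0, 0.03],
    [0, 0, 0.06],
    [0, 0, 0.06],
    [0, 0, 0.06],
    [0, 0, 0.05],
    [0, 0, 0.026],
    [0, 0, 0],
    [0, 0, 0],
    [0, 0, 0],
    [0, 0, 0]
  ],
  "slide": [
    [0, 0, 0],
    [0, 0, 0],
    [0, 0, 0],
    [0, 0, 0],
    [0, 0, 0],
    [0, 0, 0],
    [0, 0, 0],
    [0, 0, 0],
    [0, 0, 0],
    [0, 0, 0]
  ],
  "gripper": [-0.2, -0.2, -0.2, -0.2, -0.2, -0.2, -0.2, -0.2, -0.2, -0.2]
}}

```text
time_s: 2.15
position: [0.4001, -0.2426, 0.2703]
tool_rot: [[0.03, -1.0, -0.0], [-1.0, -0.03, 0.0], [-0.0, 0.0, -1.0]]
ft_force: [-0.4, -0.9, -0.5]
grip_width: 0.0339
```

```bash
cat > snap.py <<'E'
import sys
from rig import observe, viewer, env
import cv2,pickle,numpy as np
np.set_printoptions(precision=4,suppress=True)
tag=sys.argv[1];d={}
for n in sys.argv[2:]:
    im=viewer.get_image(n);d[n]=im;cv2.imwrite(f"pics/{tag}_{n}.png",im["pixels"])
s=observe();d['s']=s
for k in("time_s","q","position","tool_rot","ft_force","grip_width"):print(k,s[k])
pickle.dump(d,open(tag+".pkl","wb"))
E
python3 snap.py b wrist top scene
```

```text
time_s 2.3
q [-45.7789  12.3055  83.5127   0.0018  84.1816  42.5078]
position [ 0.4002 -0.2427  0.2703]
tool_rot [[ 0.0299 -0.9996  0.    ]
 [-0.9996 -0.0299  0.    ]
 [-0.     -0.     -1.    ]]
ft_force [-0.0598 -0.4961 -0.3903]
grip_width 0.034251143859014226
```

View pics/b_wrist.png

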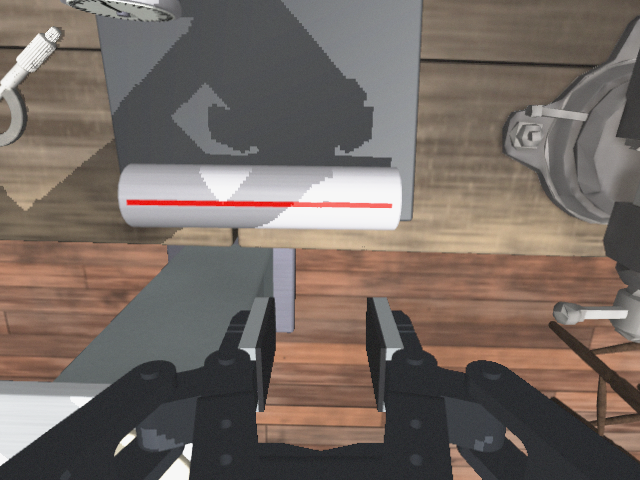

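View pics/b_top.png

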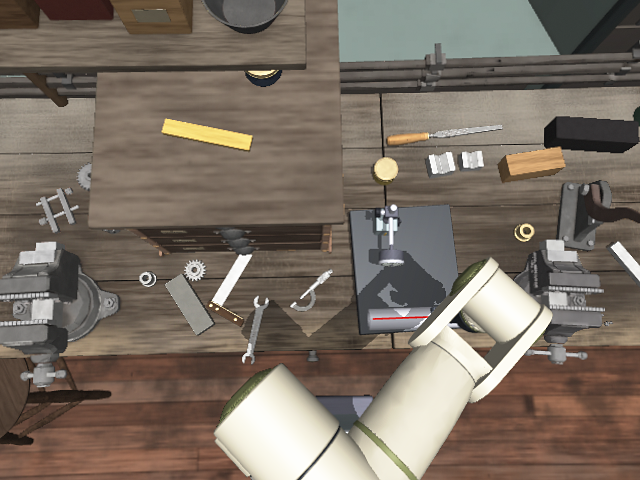

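View pics/b_scene.png

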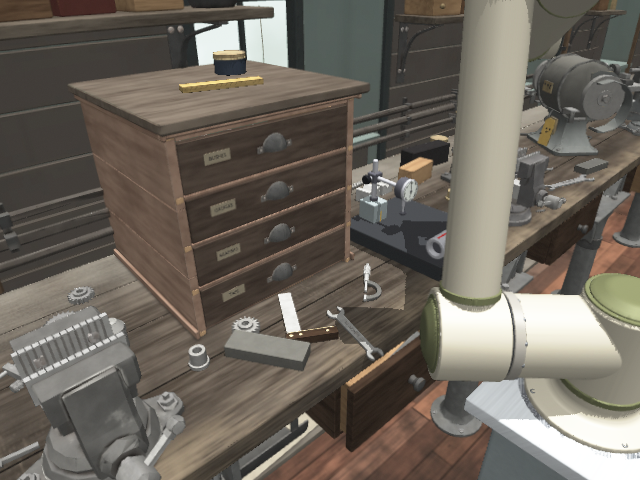

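```bash
python3 - <<'E'
import cv2
a=cv2.imread('pics/b_wrist.png')
cv2.imwrite('pics/b_w1.png',cv2.resize(a[150:240,105:265],None,fx=5,fy=5,interpolation=cv2.INTER_CUBIC))
cv2.imwrite('pics/b_w2.png',cv2.resize(a[150:240,265:425],None,fx=5,fy=5,interpolation=cv2.INTER_CUBIC))
a=cv2.imread('pics/b_scene.png')
cv2.imwrite('pics/b_s1.png',cv2.resize(a[160:270,350:450],None,fx=5,fy=5,interpolation=cv2.INTER_CUBIC))
E
```

```text
(no output)
```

View pics/b_w1.png

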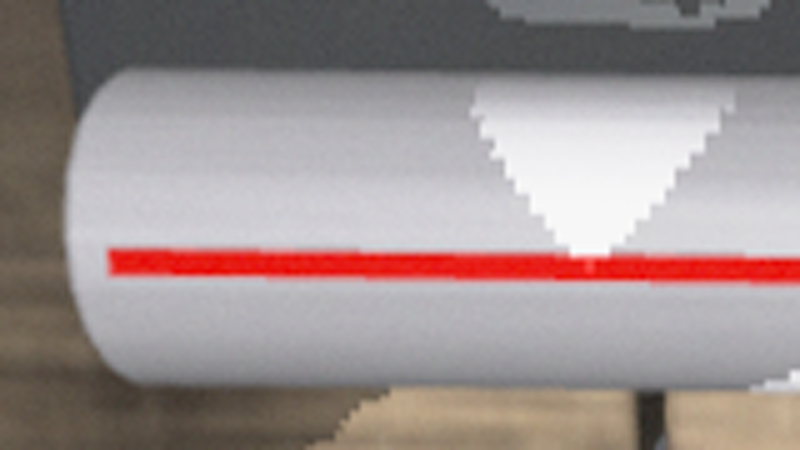

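View pics/b_w2.png

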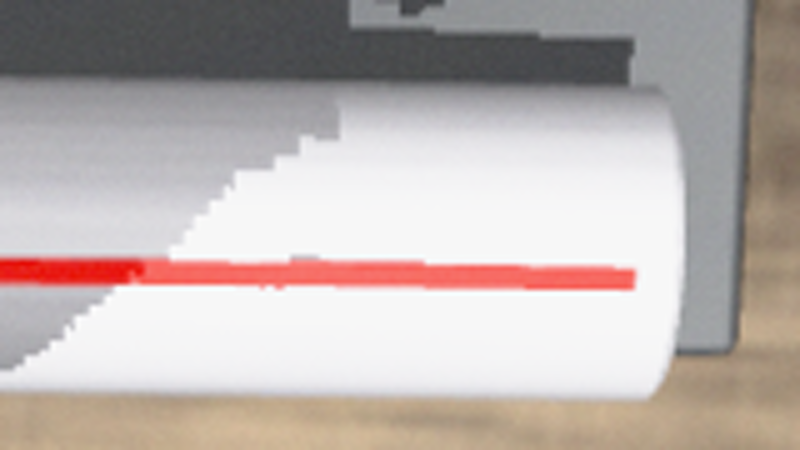

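View pics/b_s1.png

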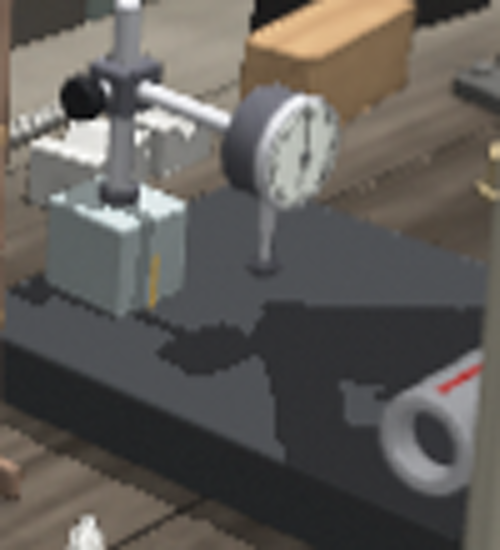

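```bash
python3 - <<'E'
from h import *
np.set_printoptions(precision=4,suppress=True)
d=pickle.load(open('b.pkl','rb'));W=d['wrist'];S=d['scene']
a=atz(W,(105+108/5-.4,150+262/5-.4),.1);b=atz(W,(265+635/5-.4,150+279/5-.4),.1)
print(a,b,np.linalg.norm(a-b),(a+b)/2,np.degrees(np.arctan2(-(a-b)[0],(a-b)[1])))
# fit silhouette: project cylinder model
from itertools import product
m=(a+b)/2
def cyl(cx,cy,psi):
    u=np.array([-np.sin(psi),np.cos(psi),0]);v=np.array([u[1],-u[0],0])
    th=np.linspace(0,2*np.pi,200)
    pts=[]
    for e in(-.105,.105):
        pts+=[np.array([cx,cy,.075])+u*e+.025*(v*np.cos(t)+np.array([0,0,1])*np.sin(t)) for t in th]
    return proj(W,pts)
for psi in(.6,1.,1.5,2.,2.6):
    p=cyl(m[0],m[1],np.radians(psi)); h=cv2.convexHull(p.astype(np.float32))[:,0]
    print(psi,h.min(0),h.max(0))
    # top/bottom silhouettes at u=150 & 380
    for u in(150,380):
        big=np.zeros((480,640),np.uint8);cv2.fillPoly(big,[np.round(h*16).astype(np.int32)],255,shift=4)
        r=np.where(big[:,u])[0];print(u,r.min(),r.max())
print('foot',atz(S,(350+263/5-.4,160+270/5-.4),.097))
E
```

```text
[ 0.4058 -0.1023  0.1   ] [ 0.4089 -0.2973  0.1   ] 0.19498353076264938 [ 0.4073 -0.1998  0.1   ] 0.9315938646861958
0.6 [115.3362 162.1685] [402.2552 230.716 ]
150 162 226
380 167 231
1.0 [115.4006 163.1107] [402.2419 229.8316]
150 163 227
380 166 230
1.5 [115.4895 164.289 ] [402.2258 228.7249]
150 164 228
380 165 229
2.0 [115.5817 163.9129] [402.2108 228.9854]
150 165 229
380 164 228
2.6 [115.7023 162.497 ] [402.1939 230.3111]
150 167 230
380 163 226
foot [ 0.5413 -0.1422  0.097 ]
```

Request:
{"fn": "jog_arm", "kwargs": {
  "dr": [
    [0, 0, 0],
    [0, 0, 0],
    [0, 0, 0],
    [0, 0, 0],
    [0, 0, 0],
    [0, 0, 0],
    [0, 0, 0],
    [0, 0, 0],
    [0, 0, 0],
    [0, 0, 0]
  ],
  "slide": [
    [0, 0, 0.01],
    [0, 0, 0.02],
    [0, 0, 0.025],
    [0, 0, 0.025],
    [0, 0, 0.025],
    [0, 0, 0.02],
    [0, 0, 0.013],
    [0, 0, 0.01],
    [0, 0, 0.004],
    [0, 0, 0]
  ],
  "gripper": [-0.2, -0.2, -0.2, -0.2, -0.2, -0.2, -0.2, -0.2, -0.2, -0.2]
}}

```text
time_s: 3.3
position: [0.4001, -0.2426, 0.118]
tool_rot: [[0.03, -1.0, -0.0], [-1.0, -0.03, 0.0], [-0.0, 0.0, -1.0]]
ft_force: [0.7, -0.3, 0.9]
grip_width: 0.0338
```

```bash
python3 snap.py c wrist scene; python3 -c "
import cv2
a=cv2.imread('pics/c_scene.png')
cv2.imwrite('pics/c_s1.png',cv2.resize(a[160:290,360:520],None,fx=5,fy=5,interpolation=cv2.INTER_CUBIC))"
```

```text
time_s 3.4
q [-45.7795  21.8167  97.9299  -0.0005  60.1999  42.5142]
position [ 0.4004 -0.2429  0.1187]
tool_rot [[ 0.0298 -0.9996  0.0006]
 [-0.9996 -0.0298 -0.0007]
 [ 0.0007 -0.0006 -1.    ]]
ft_force [ 0.2454  0.557  -0.4769]
grip_width 0.03431609141188482
```

View pics/c_wrist.png

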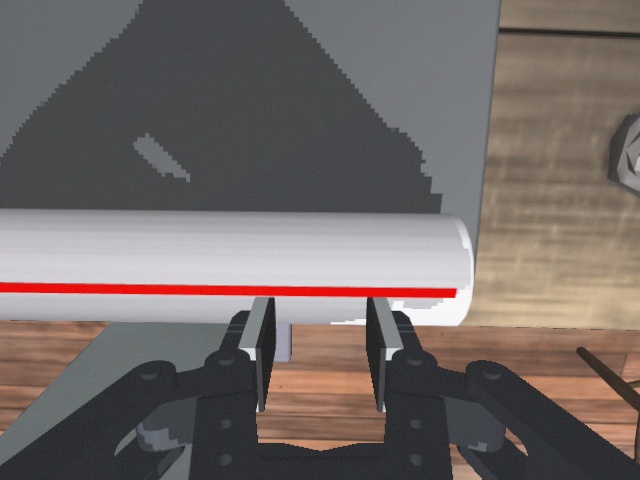

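View pics/c_s1.png

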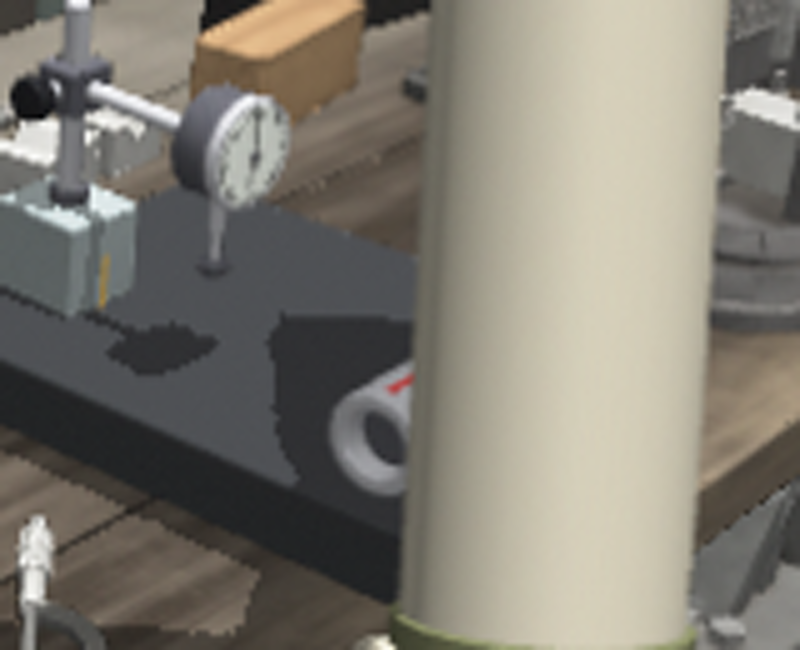

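```bash
python3 - <<'E'
from h import *
np.set_printoptions(precision=4,suppress=True)
d=pickle.load(open('c.pkl','rb'));W=d['wrist'];s=d['s']
for x in(-.017,-.022,.017,.022):
  for y in(-.011,.011):
    for z in(.004,.008,.011):
      print(x,y,z,proj(W,s['position']+s['tool_rot']@np.array([x,y,z]))[0])
a=atz(W,(455,293),.1);b=atz(W,(0,287),.1);print(a,b)
E
```

```text
-0.017 -0.011 0.004 [266.0535 301.0195]
-0.017 -0.011 0.008 [267.4299 296.0934]
-0.017 -0.011 0.011 [268.4176 292.559 ]
-0.017 0.011 0.004 [268.4422 355.4322]
-0.017 0.011 0.008 [269.7005 349.4034]
-0.017 0.011 0.011 [270.6051 345.0692]
-0.022 -0.011 0.004 [251.8226 301.0146]
-0.022 -0.011 0.008 [253.5582 296.0894]
-0.022 -0.011 0.011 [254.8036 292.5556]
-0.022 0.011 0.004 [254.8309 355.4213]
-0.022 0.011 0.008 [256.4176 349.3938]
-0.022 0.011 0.011 [257.5584 345.0604]
0.017 -0.011 0.004 [362.8909 301.0085]
0.017 -0.011 0.008 [361.8206 296.0817]
0.017 -0.011 0.011 [361.0525 292.5468]
0.017 0.011 0.004 [361.059  355.4307]
0.017 0.011 0.008 [360.08   349.4008]
0.017 0.011 0.011 [359.3761 345.0658]
0.022 -0.011 0.004 [377.1288 301.0004]
0.022 -0.011 0.008 [375.6989 296.0743]
0.022 -0.011 0.011 [374.6729 292.5399]
0.022 0.011 0.004 [374.6767 355.4194]
0.022 0.011 0.008 [373.3688 349.3904]
0.022 0.011 0.011 [372.4285 345.056 ]
[ 0.4091 -0.297   0.1   ] [ 0.4064 -0.1204  0.1   ]
```

Request:
{"fn": "jog_arm", "kwargs": {
  "dr": [
    [0, 0, 0],
    [0, 0, 0],
    [0, 0, 0],
    [0, 0, 0],
    [0, 0, 0],
    [0, 0, 0],
    [0, 0, 0],
    [0, 0, 0],
    [0, 0, 0],
    [0, 0, 0]
  ],
  "slide": [
    [0, 0, 0.003],
    [0, 0, 0.003],
    [0, 0, 0.002],
    [0, 0, 0.0005],
    [0, 0, 0.0005],
    [0, 0, 0.0005],
    [0, 0, 0.0003],
    [0, 0, 0.0002],
    [0, 0, 0],
    [0, 0, 0]
  ],
  "gripper": [-0.2, -0.2, -0.2, -0.2, -0.2, -0.2, -0.2, -0.2, -0.2, -0.2]
}}

```text
time_s: 4.4
position: [0.4009, -0.2428, 0.1098]
tool_rot: [[0.03, -1.0, 0.003], [-1.0, -0.03, -0.001], [0.001, -0.003, -1.0]]
ft_force: [-1.3, 4.2, 16.6]
grip_width: 0.0341
```

```bash
python3 snap.py d wrist
```

```text
time_s 4.45
q [-45.7493  22.572   98.6064   0.0593  58.6633  42.5134]
position [ 0.4009 -0.2428  0.1098]
tool_rot [[ 0.0298 -0.9996  0.0026]
 [-0.9996 -0.0298 -0.0014]
 [ 0.0014 -0.0025 -1.    ]]
ft_force [-0.1177  5.3996 16.6306]
grip_width 0.034025814257384206
```

Request:
{"fn": "jog_arm", "kwargs": {
  "dr": [
    [0, 0, 0],
    [0, 0, 0],
    [0, 0, 0],
    [0, 0, 0],
    [0, 0, 0],
    [0, 0, 0],
    [0, 0, 0],
    [0, 0, 0],
    [0, 0, 0],
    [0, 0, 0]
  ],
  "slide": [
    [0, 0, -0.0008],
    [0, -0.002, 0],
    [0, -0.004, 0],
    [0, -0.005, 0],
    [0, -0.005, 0],
    [0, -0.005, 0],
    [0, -0.005, 0],
    [0, -0.003, 0],
    [0, -0.001, 0],
    [0, 0, 0]
  ],
  "gripper": [-0.2, -0.2, -0.2, -0.2, -0.2, -0.2, -0.2, -0.2, -0.2, -0.2]
}}

```text
time_s: 5.45
position: [0.4309, -0.2422, 0.11]
tool_rot: [[0.03, -1.0, 0.002], [-1.0, -0.03, -0.002], [0.002, -0.002, -1.0]]
ft_force: [1.0, 1.0, 8.7]
grip_width: 0.0342
```

```bash
python3 snap.py e wrist
```

```text
time_s 5.5
q [-43.1019  24.6633  94.6809   0.0143  60.5179  45.1754]
position [ 0.4308 -0.2422  0.11  ]
tool_rot [[ 0.0299 -0.9995  0.0019]
 [-0.9996 -0.0299 -0.0015]
 [ 0.0015 -0.0019 -1.    ]]
ft_force [0.6306 1.1513 8.5485]
grip_width 0.034574278412998524
```

View pics/e_wrist.png

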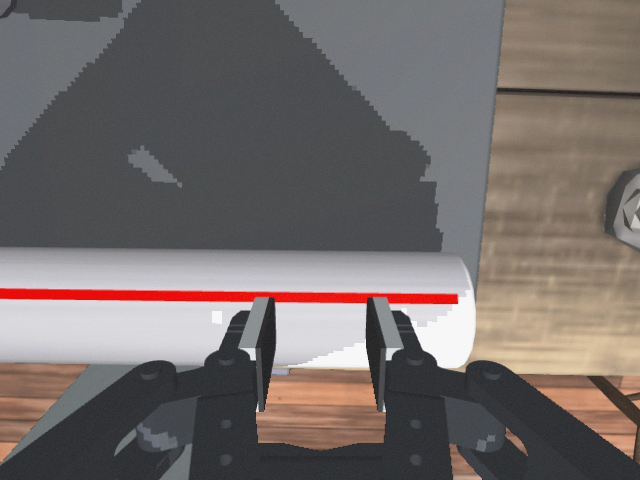

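Request:
{"fn": "jog_arm", "kwargs": {
  "dr": [
    [0, 0, 0],
    [0, 0, 0],
    [0, 0, 0],
    [0, 0, 0],
    [0, 0, 0],
    [0, 0, 0],
    [0, 0, 0],
    [0, 0, 0],
    [0, 0, 0],
    [0, 0, 0]
  ],
  "slide": [
    [0, 0, -0.002],
    [0, 0, -0.004],
    [0, 0.003, -0.002],
    [0, 0.006, 0],
    [0, 0.006, 0],
    [0, 0.002, 0.002],
    [0, 0, 0.003],
    [0, 0, 0.002],
    [0, 0, 0.001],
    [0, 0, 0]
  ],
  "gripper": [-0.2, -0.2, -0.2, -0.2, -0.2, -0.2, -0.2, -0.2, -0.2, -0.2]
}}

```text
time_s: 6.5
position: [0.4137, -0.2424, 0.1098]
tool_rot: [[0.03, -1.0, 0.001], [-1.0, -0.03, -0.001], [0.001, -0.001, -1.0]]
ft_force: [-0.5, 2.2, 8.8]
grip_width: 0.034
```

```bash
cat >> h.py <<'E'
from scipy.optimize import least_squares
def fitroll(W,front,back):
    """front/back silhouettes px; axis at z=.075 -> x at y=-0.2, psi"""
    rays=[(ray(W,p),1) for p in front]+[(ray(W,p),-1) for p in back]
    def f(p):
        u=np.array([-np.sin(p[1]),np.cos(p[1]),0]);c0=np.array([p[0],-.2,.075])
        r=[]
        for (c,d),sg in rays:
            n=np.cross(u,d);n/=np.linalg.norm(n)
            dist=np.dot(c-c0,n); r.append(abs(dist)-.025)
        return np.array(r)*1000
    z=front[0]
    x0=(atz(W,front[0],.075)[0]+(atz(W,back[0],.075)[0] if back else atz(W,front[0],.075)[0]-.05))/2
    s=least_squares(f,[x0,.02]);return s.x[0],np.degrees(s.x[1]),s.fun
E
python3 snap.py f wrist
python3 - <<'E'
from h import *
for t in 'bcef':
    a=cv2.imread(f'pics/{t}_wrist.png')
    cv2.imwrite(f'pics/{t}_x.png',a)
W=pickle.load(open('b.pkl','rb'))['wrist'];print(fitroll(W,[(150,163.6),(380,167)],[(150,227),(380,229.6)]))
E
python3 -c "
import cv2
a=cv2.imread('pics/f_wrist.png')
cv2.imwrite('pics/f_z.png',cv2.resize(a[180:380,0:480],None,fx=1.66,fy=1.66*1.5,interpolation=cv2.INTER_CUBIC))"
```

```text
time_s 6.55
q [-44.5684  23.4927  96.9218   0.0287  59.5024  43.7037]
position [ 0.4137 -0.2424  0.1098]
tool_rot [[ 0.0299 -0.9996  0.0013]
 [-0.9996 -0.0299 -0.0007]
 [ 0.0007 -0.0013 -1.    ]]
ft_force [-0.1082  2.0181  9.22  ]
grip_width 0.03436079510449122
(np.float64(0.40711507650751), np.float64(0.92164200328567), array([-0.09142028, -0.37844997, -0.0965241 , -0.38832222]))
```

View pics/f_wrist.png

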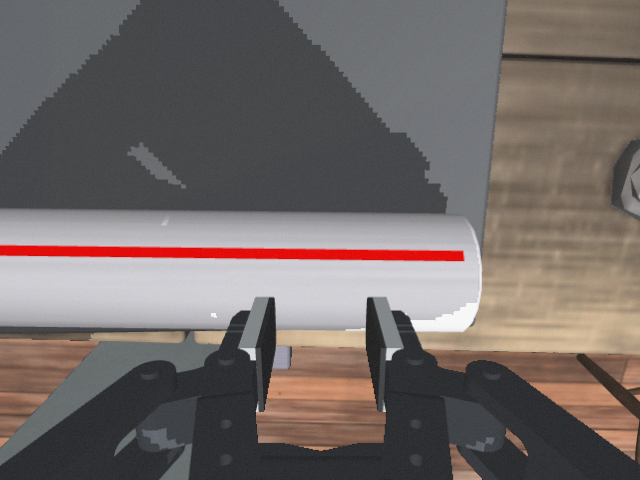

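Request:
{"fn": "jog_arm", "kwargs": {
  "dr": [
    [0, 0, 0],
    [0, 0, 0],
    [0, 0, 0],
    [0, 0, 0],
    [0, 0, 0],
    [0, 0, 0],
    [0, 0, 0],
    [0, 0, 0],
    [0, 0, 0],
    [0, 0, 0]
  ],
  "slide": [
    [0, -0.002, 0],
    [0, -0.004, 0],
    [0, -0.006, 0],
    [0, -0.006, 0],
    [0, -0.006, 0],
    [0, -0.006, 0],
    [0, -0.004, 0],
    [0, -0.002, 0],
    [0, 0, 0],
    [0, 0, 0]
  ],
  "gripper": [-0.2, -0.2, -0.2, -0.2, -0.2, -0.2, -0.2, -0.2, -0.2, -0.2]
}}

```text
time_s: 7.55
position: [0.45, -0.2417, 0.11]
tool_rot: [[0.03, -1.0, 0.002], [-1.0, -0.03, -0.002], [0.002, -0.002, -1.0]]
ft_force: [0.6, -0.2, 8.9]
grip_width: 0.0339
```

Request:
{"fn": "jog_arm", "kwargs": {
  "dr": [
    [0, 0, 0],
    [0, 0, 0],
    [0, 0, 0],
    [0, 0, 0],
    [0, 0, 0],
    [0, 0, 0],
    [0, 0, 0],
    [0, 0, 0],
    [0, 0, 0],
    [0, 0, 0]
  ],
  "slide": [
    [0, 0, -0.002],
    [0, 0, -0.004],
    [0, 0.003, -0.002],
    [0, 0.006, 0],
    [0, 0.006, 0],
    [0, 0.003, 0.002],
    [0, 0, 0.003],
    [0, 0, 0.002],
    [0, 0, 0.001],
    [0, 0, 0]
  ],
  "gripper": [-0.2, -0.2, -0.2, -0.2, -0.2, -0.2, -0.2, -0.2, -0.2, -0.2]
}}

```text
time_s: 8.55
position: [0.4317, -0.2419, 0.1097]
tool_rot: [[0.03, -1.0, 0.001], [-1.0, -0.03, -0.001], [0.001, -0.001, -1.0]]
ft_force: [-0.8, 2.5, 7.9]
grip_width: 0.0344
```

```bash
python3 snap.py g wrist
```

```text
time_s 8.6
q [-43.0087  24.7521  94.5712   0.0267  60.5964  45.2605]
position [ 0.4317 -0.2419  0.1098]
tool_rot [[ 0.03   -0.9995  0.0013]
 [-0.9996 -0.03   -0.0007]
 [ 0.0007 -0.0013 -1.    ]]
ft_force [-0.6814  1.363   7.9065]
grip_width 0.0341135705282672
```

View pics/g_wrist.png

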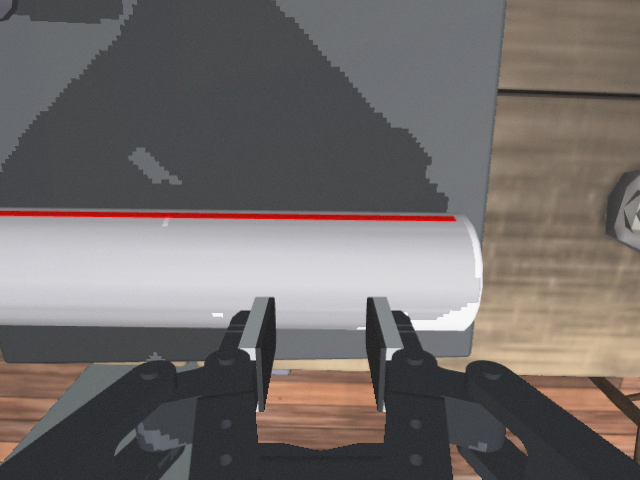

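Request:
{"fn": "jog_arm", "kwargs": {
  "dr": [
    [0, 0, 0],
    [0, 0, 0],
    [0, 0, 0],
    [0, 0, 0],
    [0, 0, 0],
    [0, 0, 0],
    [0, 0, 0],
    [0, 0, 0],
    [0, 0, 0],
    [0, 0, 0]
  ],
  "slide": [
    [0, -0.002, 0],
    [0, -0.004, 0],
    [0, -0.006, 0],
    [0, -0.006, 0],
    [0, -0.006, 0],
    [0, -0.006, 0],
    [0, -0.004, 0],
    [0, -0.002, 0],
    [0, 0, 0],
    [0, 0, 0]
  ],
  "gripper": [-0.2, -0.2, -0.2, -0.2, -0.2, -0.2, -0.2, -0.2, -0.2, -0.2]
}}

```text
time_s: 9.6
position: [0.4681, -0.2412, 0.11]
tool_rot: [[0.03, -1.0, 0.002], [-1.0, -0.03, -0.002], [0.002, -0.002, -1.0]]
ft_force: [0.8, 0.7, 7.5]
grip_width: 0.0344
```

Request:
{"fn": "jog_arm", "kwargs": {
  "dr": [
    [0, 0, 0],
    [0, 0, 0],
    [0, 0, 0],
    [0, 0, 0],
    [0, 0, 0],
    [0, 0, 0],
    [0, 0, 0],
    [0, 0, 0],
    [0, 0, 0],
    [0, 0, 0]
  ],
  "slide": [
    [0, 0, -0.002],
    [0, 0, -0.004],
    [0, 0.003, -0.002],
    [0, 0.006, 0],
    [0, 0.006, 0],
    [0, 0.003, 0.002],
    [0, 0, 0.003],
    [0, 0, 0.002],
    [0, 0, 0.001],
    [0, 0, 0]
  ],
  "gripper": [-0.2, -0.2, -0.2, -0.2, -0.2, -0.2, -0.2, -0.2, -0.2, -0.2]
}}

```text
time_s: 10.6
position: [0.4496, -0.2413, 0.1097]
tool_rot: [[0.03, -1.0, 0.001], [-1.0, -0.03, -0.001], [0.001, -0.001, -1.0]]
ft_force: [-0.8, 2.3, 6.8]
grip_width: 0.0343
```

Request:
{"fn": "jog_arm", "kwargs": {
  "dr": [
    [0, 0, 0],
    [0, 0, 0],
    [0, 0, 0],
    [0, 0, 0],
    [0, 0, 0],
    [0, 0, 0],
    [0, 0, 0],
    [0, 0, 0],
    [0, 0, 0],
    [0, 0, 0]
  ],
  "slide": [
    [0, -0.002, 0],
    [0, -0.004, 0],
    [0, -0.006, 0],
    [0, -0.006, 0],
    [0, -0.006, 0],
    [0, -0.006, 0],
    [0, -0.004, 0],
    [0, -0.002, 0],
    [0, 0, 0],
    [0, 0, 0]
  ],
  "gripper": [-0.2, -0.2, -0.2, -0.2, -0.2, -0.2, -0.2, -0.2, -0.2, -0.2]
}}

```text
time_s: 11.6
position: [0.486, -0.2406, 0.11]
tool_rot: [[0.03, -1.0, 0.002], [-1.0, -0.03, -0.002], [0.002, -0.002, -1.0]]
ft_force: [0.0, 0.2, 8.3]
grip_width: 0.0342
```

Request:
{"fn": "jog_arm", "kwargs": {
  "dr": [
    [0, 0, 0],
    [0, 0, 0],
    [0, 0, 0],
    [0, 0, 0],
    [0, 0, 0],
    [0, 0, 0],
    [0, 0, 0],
    [0, 0, 0],
    [0, 0, 0],
    [0, 0, 0]
  ],
  "slide": [
    [0, 0, -0.002],
    [0, 0, -0.004],
    [0, 0.003, -0.002],
    [0, 0.006, 0],
    [0, 0.006, 0],
    [0, 0.003, 0.002],
    [0, 0, 0.003],
    [0, 0, 0.002],
    [0, 0, 0.001],
    [0, 0, 0]
  ],
  "gripper": [-0.2, -0.2, -0.2, -0.2, -0.2, -0.2, -0.2, -0.2, -0.2, -0.2]
}}

```text
time_s: 12.6
position: [0.4676, -0.2408, 0.1097]
tool_rot: [[0.03, -1.0, 0.001], [-1.0, -0.03, -0.001], [0.001, -0.001, -1.0]]
ft_force: [-0.7, 1.1, 5.9]
grip_width: 0.0337
```

```bash
python3 snap.py k wrist scene top
```

```text
time_s 12.75
q [-40.1607  27.3282  89.6835   0.0201  62.9166  48.1142]
position [ 0.4676 -0.2408  0.1097]
tool_rot [[ 0.0299 -0.9996  0.0012]
 [-0.9996 -0.0299 -0.0006]
 [ 0.0006 -0.0011 -1.    ]]
ft_force [-0.2464  2.0225  5.8591]
grip_width 0.03448268198784751
```

View pics/k_wrist.png

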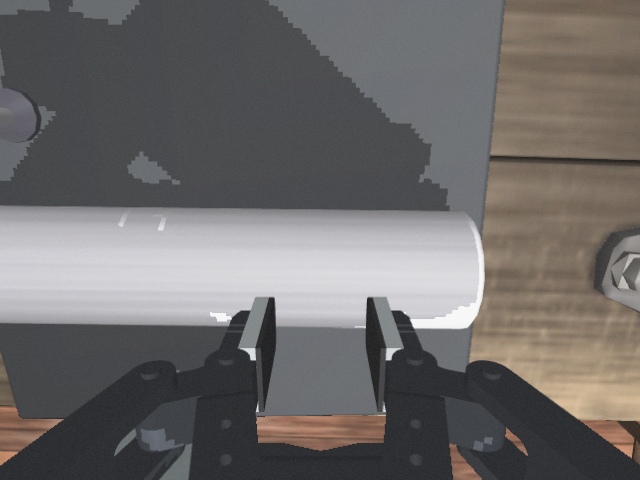

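View pics/k_top.png

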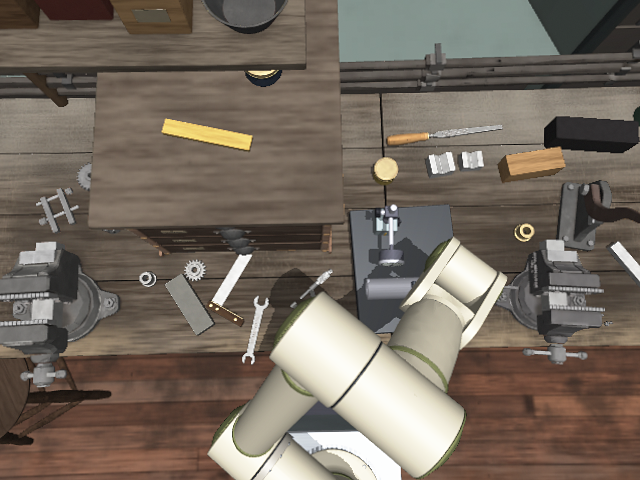

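```bash
python3 -c "
import cv2
a=cv2.imread('pics/k_wrist.png')
cv2.imwrite('pics/k_w1.png',cv2.resize(a[75:235,0:130],None,fx=3.7,fy=3.7,interpolation=cv2.INTER_CUBIC))
a=cv2.imread('pics/k_scene.png')
cv2.imwrite('pics/k_s1.png',cv2.resize(a[160:290,350:470],None,fx=4.6,fy=4.6,interpolation=cv2.INTER_CUBIC))
"
python3 - <<'E'
from h import *
a=cv2.imread('pics/k_wrist.png',0).astype(float)
from math import *
for u in(60,100,180,250,340,400):
    g=np.diff(a[195:225,u-2:u+3].mean(1));b=np.diff(a[305:340,u-2:u+3].mean(1))
    print(u,195+g.argmax()+.5,g.max(),305+b.argmin()+.5,b.min())
W=pickle.load(open('k.pkl','rb'))['wrist']
E
```

```text
60 205.5 33.60000000000001 323.5 -52.80000000000001
100 206.5 27.799999999999997 323.5 -37.0
180 207.5 27.599999999999994 324.5 -40.599999999999994
250 207.5 26.0 309.5 -41.20000000000002
340 209.5 25.39999999999999 327.5 -17.799999999999997
400 209.5 32.19999999999999 310.5 -74.8
```

View pics/k_w1.png

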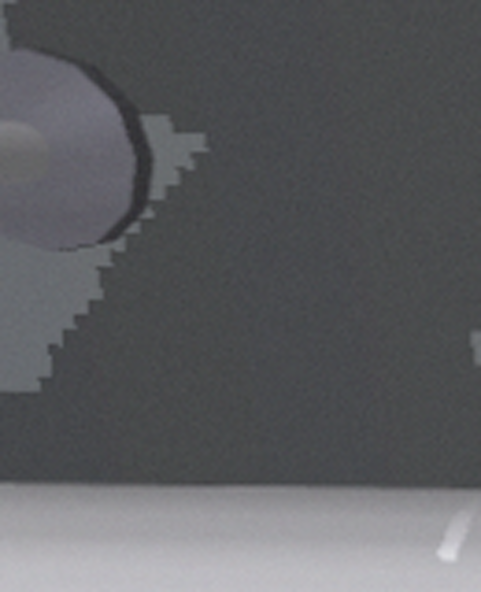

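View pics/k_s1.png

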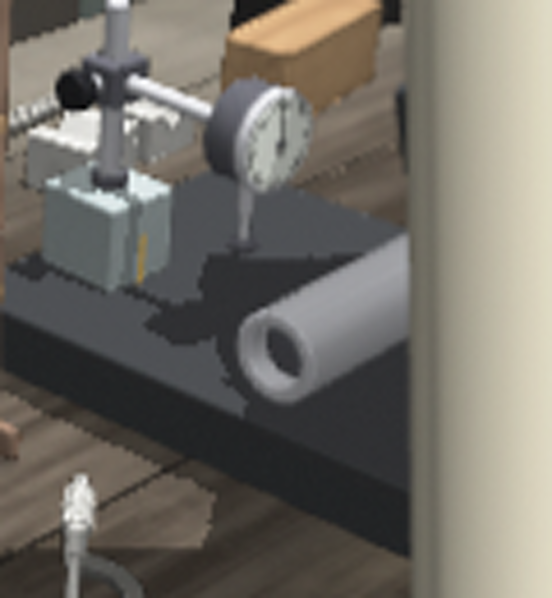

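```bash
python3 - <<'E'
from h import *
np.set_printoptions(precision=4,suppress=True)
d=pickle.load(open('k.pkl','rb'));W=d['wrist']
print(ray(W,(1,1))[0])
print(fitroll(W,[(60,206),(100,206.3),(180,207.3),(250,208),(340,209.3),(400,210)],[(60,324),(100,324),(180,325)]))
th=np.linspace(0,2*np.pi,721)
def f(p,R=.0085):
    q=proj(W,np.c_[p[0]+R*np.cos(th),p[1]+R*np.sin(th),np.full(721,p[2])])
    return np.array([q[:,1].min()-87.3,q[:,1].max()-141.9,q[:,0].max()-U])
for U in(36.3,40.7):
  s=least_squares(f,[.54,-.142,.1],x_scale=[.01,.01,.01]);print(U,s.x,s.fun)
for h in(.097,.100,.103,.106):
  g=lambda p:f([p[0],p[1],h]);s=least_squares(g,[.54,-.142]);print(h,s.x,s.fun)
S=d['scene'];print(atz(S,(350+244/4.6-.4,160+247/4.6-.4),.097))
# roller end ring in scene: outer circle centre
print('end ctr',atz(S,(350+278/4.6-.4,160+354/4.6-.4),.075))
E
```

```text
[ 0.5438 -0.2407  0.2401]
(np.float64(0.47838829581028564), np.float64(0.7760932068817924), array([-0.4506, -0.3353, -0.2643, -0.121 , -0.0924,  0.0035, -0.2587,
       -0.5226, -0.6252]))
36.3 [ 0.5387 -0.1405  0.0997] [ 0.  0. -0.]
40.7 [ 0.5388 -0.1419  0.0997] [-0. -0. -0.]
0.097 [ 0.5387 -0.1402] [ 0.4872 -0.5229  0.001 ]
0.1 [ 0.5388 -0.1421] [-0.0646  0.0694 -0.0001]
0.103 [ 0.5389 -0.144 ] [-0.6396  0.6885 -0.0014]
0.106 [ 0.539 -0.146] [-1.2391  1.3362 -0.0028]
[ 0.5416 -0.1443  0.097 ]
end ctr [ 0.4784 -0.0968  0.075 ]
```

Request:
{"fn": "jog_arm", "kwargs": {
  "dr": [
    [0, 0, 0],
    [0, 0, 0],
    [0, 0, 0],
    [0, 0, 0],
    [0, 0, 0],
    [0, 0, 0],
    [0, 0, 0],
    [0, 0, 0],
    [0, 0, 0],
    [0, 0, 0]
  ],
  "slide": [
    [0, -0.002, 0],
    [0, -0.004, 0],
    [0, -0.006, 0],
    [0, -0.006, 0],
    [0, -0.006, 0],
    [0, -0.006, 0],
    [0, -0.004, 0],
    [0, -0.002, 0],
    [0, 0, 0],
    [0, 0, 0]
  ],
  "gripper": [-0.2, -0.2, -0.2, -0.2, -0.2, -0.2, -0.2, -0.2, -0.2, -0.2]
}}

```text
time_s: 13.75
position: [0.504, -0.24, 0.1101]
tool_rot: [[0.03, -1.0, 0.002], [-1.0, -0.03, -0.002], [0.002, -0.002, -1.0]]
ft_force: [-0.5, 0.5, 7.1]
grip_width: 0.0345
```

Request:
{"fn": "jog_arm", "kwargs": {
  "dr": [
    [0, 0, 0],
    [0, 0, 0],
    [0, 0, 0],
    [0, 0, 0],
    [0, 0, 0],
    [0, 0, 0],
    [0, 0, 0],
    [0, 0, 0],
    [0, 0, 0],
    [0, 0, 0]
  ],
  "slide": [
    [0, 0, -0.002],
    [0, 0, -0.004],
    [0, 0.003, -0.002],
    [0, 0.006, 0],
    [0, 0.006, 0],
    [0, 0.002, 0.002],
    [0, 0, 0.003],
    [0, 0, 0.002],
    [0, 0, 0.0012],
    [0, 0, 0]
  ],
  "gripper": [-0.2, -0.2, -0.2, -0.2, -0.2, -0.2, -0.2, -0.2, -0.2, -0.2]
}}

```text
time_s: 14.75
position: [0.4867, -0.2402, 0.1097]
tool_rot: [[0.03, -1.0, 0.002], [-1.0, -0.03, -0.001], [0.001, -0.002, -1.0]]
ft_force: [-1.0, 1.8, 8.0]
grip_width: 0.0338
```

Request:
{"fn": "jog_arm", "kwargs": {
  "dr": [
    [0, 0, 0],
    [0, 0, 0],
    [0, 0, 0],
    [0, 0, 0],
    [0, 0, 0],
    [0, 0, 0],
    [0, 0, 0],
    [0, 0, 0],
    [0, 0, 0],
    [0, 0, 0]
  ],
  "slide": [
    [0, -0.002, 0],
    [0, -0.004, 0],
    [0, -0.006, 0],
    [0, -0.006, 0],
    [0, -0.006, 0],
    [0, -0.005, 0],
    [0, -0.003, 0],
    [0, -0.002, 0],
    [0, 0, 0],
    [0, 0, 0]
  ],
  "gripper": [-0.2, -0.2, -0.2, -0.2, -0.2, -0.2, -0.2, -0.2, -0.2, -0.2]
}}

```text
time_s: 15.75
position: [0.5211, -0.2396, 0.1101]
tool_rot: [[0.03, -1.0, 0.003], [-1.0, -0.03, -0.002], [0.002, -0.003, -1.0]]
ft_force: [-0.0, -0.4, 8.8]
grip_width: 0.0342
```

Request:
{"fn": "jog_arm", "kwargs": {
  "dr": [
    [0, 0, 0],
    [0, 0, 0],
    [0, 0, 0],
    [0, 0, 0],
    [0, 0, 0],
    [0, 0, 0],
    [0, 0, 0],
    [0, 0, 0],
    [0, 0, 0],
    [0, 0, 0]
  ],
  "slide": [
    [0, 0, -0.002],
    [0, 0, -0.004],
    [0, 0.003, -0.002],
    [0, 0.006, 0],
    [0, 0.006, 0],
    [0, 0.002, 0.002],
    [0, 0, 0.003],
    [0, 0, 0.002],
    [0, 0, 0.001],
    [0, 0, 0]
  ],
  "gripper": [-0.2, -0.2, -0.2, -0.2, -0.2, -0.2, -0.2, -0.2, -0.2, -0.2]
}}

```text
time_s: 16.75
position: [0.5037, -0.2397, 0.1096]
tool_rot: [[0.03, -1.0, 0.001], [-1.0, -0.03, -0.001], [0.001, -0.001, -1.0]]
ft_force: [-1.5, 1.0, 6.0]
grip_width: 0.0342
```

```bash
python3 snap.py l wrist scene;  python3 -c "
import cv2
a=cv2.imread('pics/l_wrist.png')
cv2.imwrite('pics/l_w1.png',cv2.resize(a[120:240,0:160],None,fx=5,fy=5,interpolation=cv2.INTER_CUBIC))
a=cv2.imread('pics/l_scene.png')
cv2.imwrite('pics/l_s1.png',cv2.resize(a[160:290,350:470],None,fx=4.6,fy=4.6,interpolation=cv2.INTER_CUBIC))
"
```

```text
time_s 16.85
q [-37.6199  29.9787  84.5235   0.0219  65.4038  50.6548]
position [ 0.5037 -0.2397  0.1096]
tool_rot [[ 0.0299 -0.9996  0.0015]
 [-0.9996 -0.0299 -0.0007]
 [ 0.0008 -0.0015 -1.    ]]
ft_force [-1.0501  1.5851  7.404 ]
grip_width 0.03455819800212325
```

View pics/l_wrist.png

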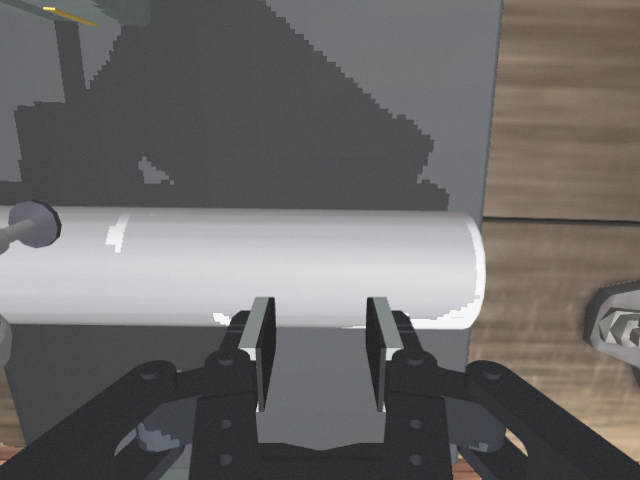

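View pics/l_w1.png

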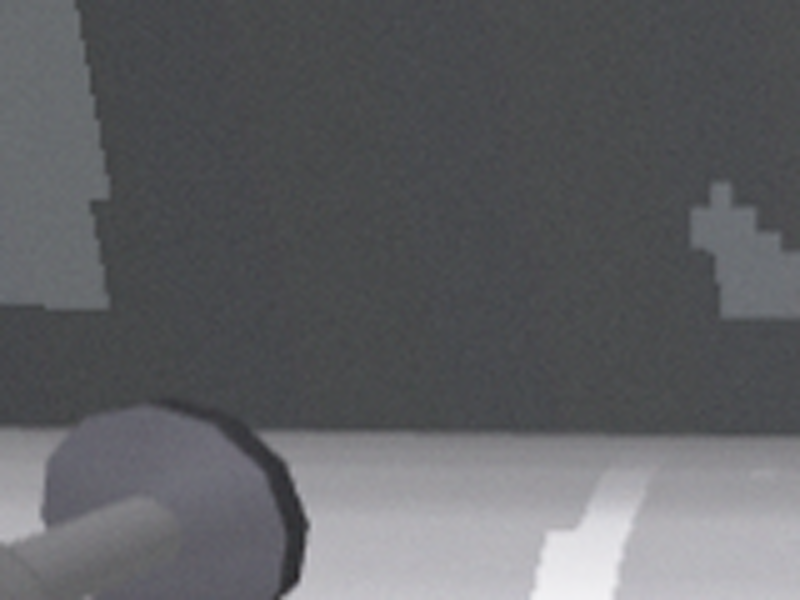

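View pics/l_s1.png

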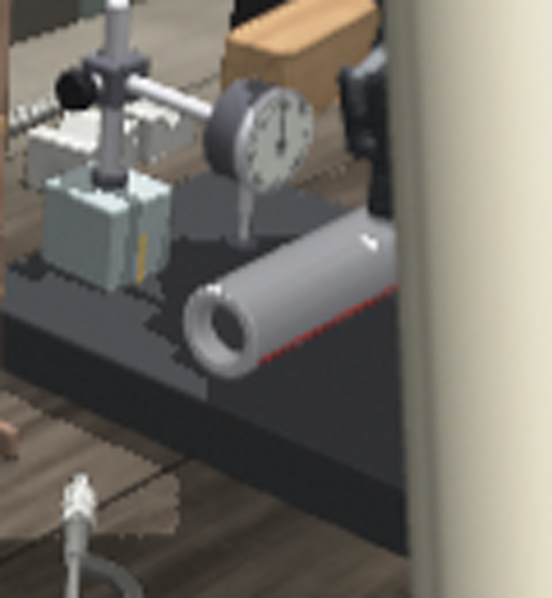

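```bash
python3 - <<'E'
from h import *
a=cv2.imread('pics/l_wrist.png')
cv2.imwrite('pics/l_w2.png',cv2.resize(a[190:260,0:90],None,fx=8,fy=8,interpolation=cv2.INTER_CUBIC))
g=a.mean(2)
for u in(75,100,180,250,340,400):
    p=np.diff(g[195:225,u-2:u+3].mean(1));b=np.diff(g[305:340,u-2:u+3].mean(1))
    print(u,195+p.argmax()+.5,p.max(),305+b.argmin()+.5,b.min())
E
```

```text
75 205.5 29.066666666666663 324.5 -38.06666666666666
100 206.5 24.33333333333333 324.5 -51.999999999999986
180 207.5 23.80000000000001 325.5 -43.466666666666654
250 208.5 23.200000000000003 309.5 -42.53333333333333
340 209.5 20.33333333333333 327.5 -21.599999999999966
400 209.5 21.599999999999994 310.5 -71.33333333333333
```

View pics/l_w2.png

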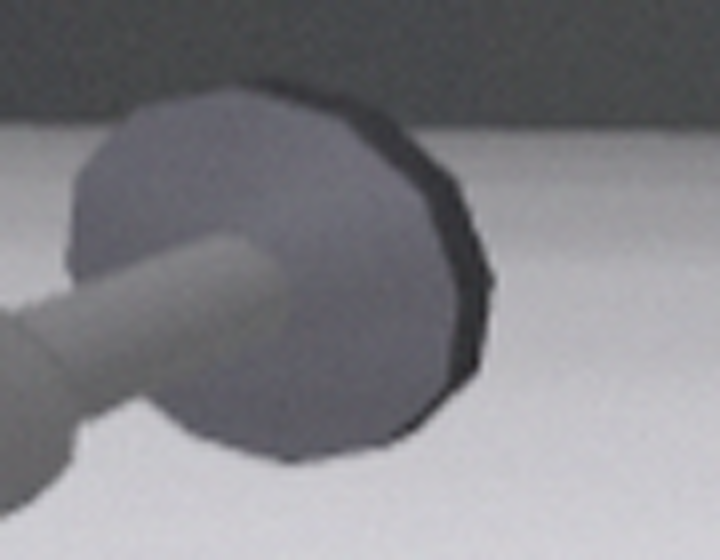

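```bash
python3 - <<'E'
from h import *
np.set_printoptions(precision=4,suppress=True)
d=pickle.load(open('l.pkl','rb'));W=d['wrist'];S=d['scene']
r=fitroll(W,[(75,206),(100,206.3),(180,207.5),(250,208.5),(340,209.5),(400,210)],[(75,324.6),(100,325),(180,325.5)])
print(r)
th=np.linspace(0,2*np.pi,721)
def f(p,R=.0085):
    q=proj(W,np.c_[p[0]+R*np.cos(th),p[1]+R*np.sin(th),np.full(721,p[2])])
    return np.array([q[:,1].min()-200.6,q[:,1].max()-247.3,q[:,0].min()-8.1,q[:,0].max()-56.4])
s=least_squares(f,[.54,-.142,.1],x_scale=[.01,.01,.01]);print(s.x,s.fun)
for h in (.097,.1):
  g=lambda p:f([p[0],p[1],h]);s=least_squares(g,[.54,-.142]);print(h,s.x,s.fun)
print(ray(W,(0,0))[0])
print('end ctr',atz(S,(350+222/4.6-.4,160+332/4.6-.4),.075),'foot',atz(S,(350+243/4.6-.4,160+246/4.6-.4),.097))
E
```

```text
(np.float64(0.5143795041444188), np.float64(0.7902904347887948), array([-0.2365, -0.2138, -0.2347, -0.2239, -0.0795,  0.0936, -0.2344,
       -0.2351, -0.5298]))
[ 0.5376 -0.1392  0.098 ] [ 0.1573 -0.1627 -0.1524  0.1529]
0.097 [ 0.5373 -0.1385] [ 0.3089 -0.3311  0.0155 -0.015 ]
0.1 [ 0.5382 -0.1406] [-0.157   0.1869 -0.5006  0.5012]
[ 0.5799 -0.2396  0.2401]
end ctr [ 0.513  -0.0939  0.075 ] foot [ 0.5427 -0.1449  0.097 ]
```

Request:
{"fn": "jog_arm", "kwargs": {
  "dr": [
    [0, 0, 0],
    [0, 0, 0],
    [0, 0, 0],
    [0, 0, 0],
    [0, 0, 0],
    [0, 0, 0],
    [0, 0, 0],
    [0, 0, 0],
    [0, 0, 0],
    [0, 0, 0]
  ],
  "slide": [
    [0, -0.001, 0],
    [0, -0.002, 0],
    [0, -0.003, 0],
    [0, -0.003, 0],
    [0, -0.002, 0],
    [0, -0.001, 0],
    [0, 0, 0],
    [0, 0, 0],
    [0, 0, -0.002],
    [0, 0, -0.004]
  ],
  "gripper": [-0.2, -0.2, -0.2, -0.2, -0.2, -0.2, -0.2, -0.2, -0.2, -0.2]
}}

```text
time_s: 17.85
position: [0.515, -0.2391, 0.1147]
tool_rot: [[0.03, -1.0, -0.001], [-1.0, -0.03, 0.001], [-0.001, 0.001, -1.0]]
ft_force: [-0.6, 0.8, -0.3]
grip_width: 0.0342
```

```bash
cat > sc.py <<'E'
import sys,cv2
t=sys.argv[1]
a=cv2.imread(f'pics/{t}_scene.png')
c=cv2.resize(a[165:225,380:430],None,fx=11,fy=9.6*11/9.6*0+11*0.85,interpolation=cv2.INTER_CUBIC) if 0 else cv2.resize(a[170:224,380:434],None,fx=11,fy=11,interpolation=cv2.INTER_CUBIC)
cv2.imwrite(f'pics/{t}_dial.png',c)
E
python3 snap.py m wrist scene; python3 sc.py m
```

```text
time_s 17.95
q [-36.8513  30.4916  82.37    -0.0039  67.1071  51.4402]
position [ 0.5153 -0.2394  0.1152]
tool_rot [[ 0.0298 -0.9996  0.0004]
 [-0.9996 -0.0298 -0.0004]
 [ 0.0004 -0.0004 -1.    ]]
ft_force [ 0.4658  0.4182 -0.0954]
grip_width 0.034311947087852436
```

View pics/m_dial.png

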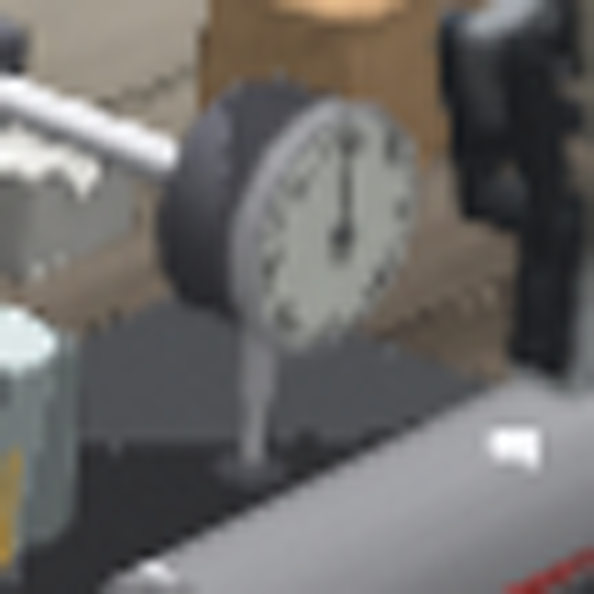

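View pics/m_wrist.png

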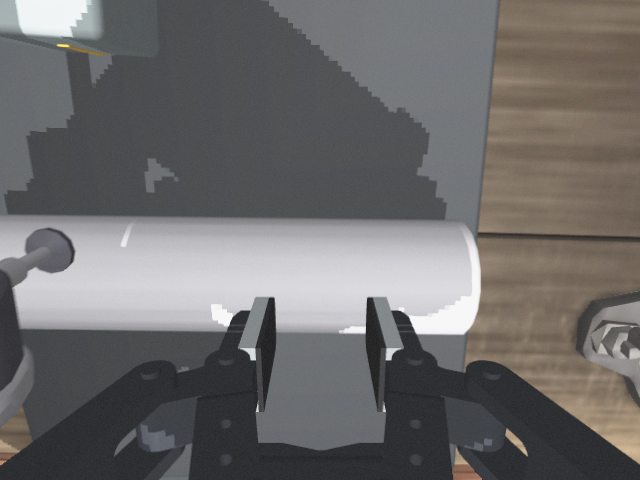

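Request:
{"fn": "jog_arm", "kwargs": {
  "dr": [
    [0, 0, 0],
    [0, 0, 0],
    [0, 0, 0],
    [0, 0, 0],
    [0, 0, 0],
    [0, 0, 0],
    [0, 0, 0],
    [0, 0, 0],
    [0, 0, 0],
    [0, 0, 0]
  ],
  "slide": [
    [0, 0.003, 0],
    [0, 0.003, 0],
    [0, 0, 0.002],
    [0, 0, 0.002],
    [0, 0, 0.001],
    [0, 0, 0.0008],
    [0, 0, 0.0004],
    [0, 0, 0],
    [0, 0, 0],
    [0, 0, 0]
  ],
  "gripper": [-0.2, -0.2, -0.2, -0.2, -0.2, -0.2, -0.2, -0.2, -0.2, -0.2]
}}

```text
time_s: 18.95
position: [0.5095, -0.2395, 0.1096]
tool_rot: [[0.03, -1.0, 0.001], [-1.0, -0.03, -0.001], [0.001, -0.001, -1.0]]
ft_force: [-1.3, 1.2, 5.4]
grip_width: 0.0344
```

Request:
{"fn": "jog_arm", "kwargs": {
  "dr": [
    [0, 0, 0],
    [0, 0, 0],
    [0, 0, 0],
    [0, 0, 0],
    [0, 0, 0],
    [0, 0, 0],
    [0, 0, 0],
    [0, 0, 0],
    [0, 0, 0],
    [0, 0, 0]
  ],
  "slide": [
    [0, -0.001, 0],
    [0, -0.002, 0],
    [0, -0.003, 0],
    [0, -0.003, 0],
    [0, -0.003, 0],
    [0, -0.003, 0],
    [0, -0.002, 0],
    [0, -0.001, 0],
    [0, 0, 0],
    [0, 0, 0]
  ],
  "gripper": [-0.2, -0.2, -0.2, -0.2, -0.2, -0.2, -0.2, -0.2, -0.2, -0.2]
}}

```text
time_s: 19.95
position: [0.5279, -0.2391, 0.11]
tool_rot: [[0.03, -1.0, 0.003], [-1.0, -0.03, -0.001], [0.001, -0.002, -1.0]]
ft_force: [0.2, 1.7, 9.6]
grip_width: 0.0342
```

```bash
python3 snap.py n wrist scene; python3 sc.py n
```

```text
time_s 20.05
q [-36.0793  31.762   80.9037   0.0256  67.1735  52.1937]
position [ 0.5279 -0.2391  0.11  ]
tool_rot [[ 0.03   -0.9995  0.0025]
 [-0.9996 -0.03   -0.0013]
 [ 0.0014 -0.0025 -1.    ]]
ft_force [-0.4829  0.8112  9.5979]
grip_width 0.03377319499296041
```

View pics/n_dial.png

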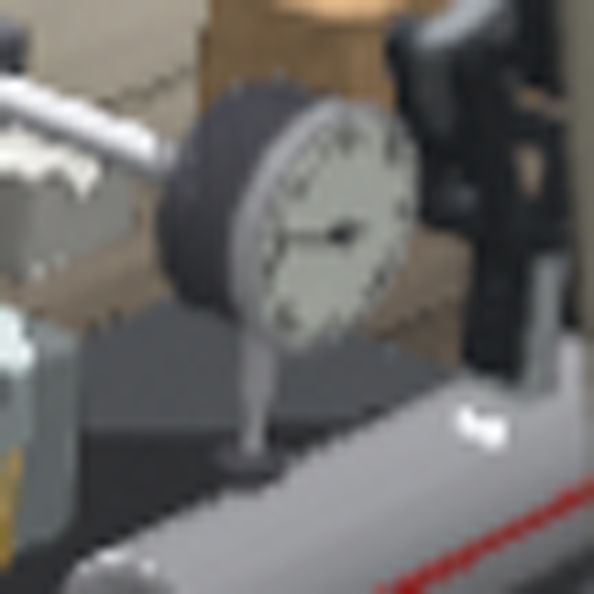

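View pics/n_wrist.png

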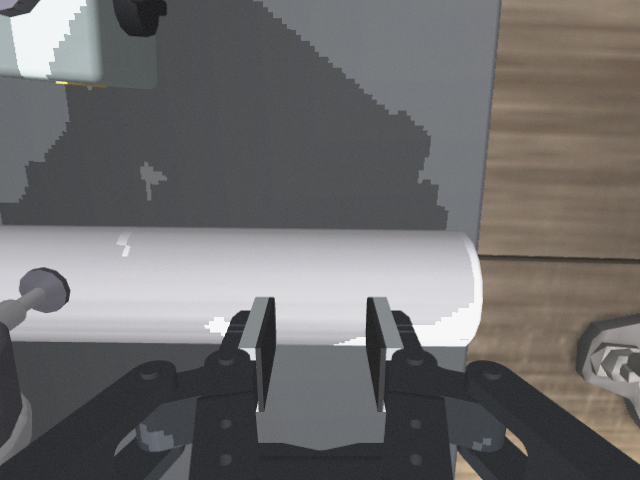

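Request:
{"fn": "jog_arm", "kwargs": {
  "dr": [
    [0, 0, 0],
    [0, 0, 0],
    [0, 0, 0],
    [0, 0, 0],
    [0, 0, 0],
    [0, 0, 0],
    [0, 0, 0],
    [0, 0, 0],
    [0, 0, 0],
    [0, 0, 0]
  ],
  "slide": [
    [0, -0.001, 0],
    [0, -0.002, 0],
    [0, -0.003, 0],
    [0, -0.003, 0],
    [0, -0.003, 0],
    [0, -0.003, 0],
    [0, -0.002, 0],
    [0, -0.001, 0],
    [0, 0, 0],
    [0, 0, 0]
  ],
  "gripper": [-0.2, -0.2, -0.2, -0.2, -0.2, -0.2, -0.2, -0.2, -0.2, -0.2]
}}

```text
time_s: 21.05
position: [0.5459, -0.2388, 0.11]
tool_rot: [[0.03, -1.0, 0.003], [-1.0, -0.03, -0.002], [0.002, -0.002, -1.0]]
ft_force: [-0.0, 0.6, 8.7]
grip_width: 0.0342
```

```bash
python3 snap.py o wrist scene; python3 sc.py o
```

```text
time_s 21.15
q [-35.0019  33.1567  78.1      0.0059  68.5635  53.2829]
position [ 0.5459 -0.2388  0.1101]
tool_rot [[ 0.0299 -0.9995  0.0026]
 [-0.9996 -0.0299 -0.0017]
 [ 0.0018 -0.0026 -1.    ]]
ft_force [-0.2311  0.42    8.923 ]
grip_width 0.03423561144295649
```

View pics/o_dial.png

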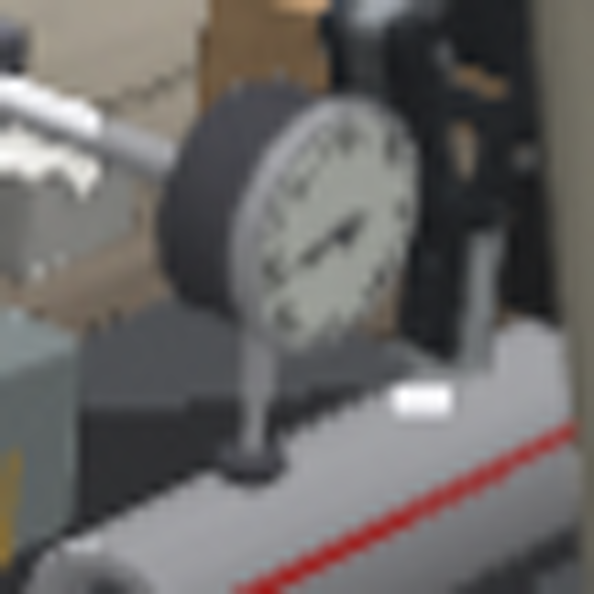

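View pics/o_wrist.png

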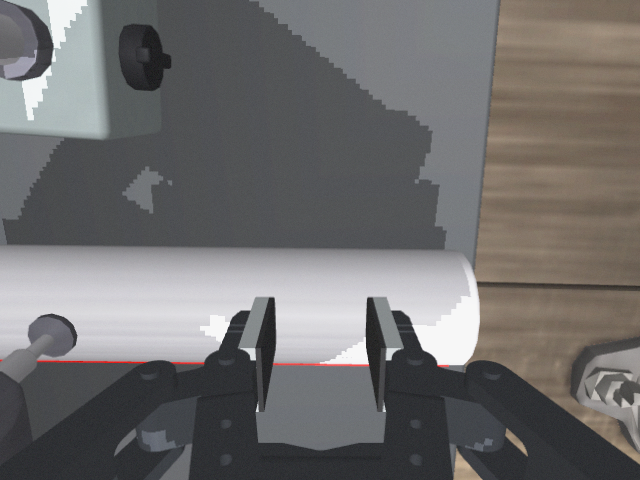

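```bash
python3 - <<'E'
from h import *
a=cv2.imread('pics/o_wrist.png')
cv2.imwrite('pics/o_w2.png',cv2.resize(a[300:375,10:100],None,fx=8,fy=8,interpolation=cv2.INTER_CUBIC))
a=cv2.imread('pics/o_scene.png')
cv2.imwrite('pics/o_s2.png',cv2.resize(a[195:255,375:435],None,fx=10,fy=10,interpolation=cv2.INTER_CUBIC))
g=cv2.imread('pics/o_wrist.png').mean(2)
for u in(30,100,180,250,340,400):
    p=np.diff(g[235:262,u-2:u+3].mean(1));b=np.diff(g[345:380,u-2:u+3].mean(1))
    print(u,235+p.argmax()+.5,p.max(),345+b.argmin()+.5,b.min())
E
```

```text
30 244.5 23.0 345.5 -13.26666666666668
100 245.5 19.26666666666668 360.5 -44.06666666666666
180 246.5 18.00000000000003 361.5 -34.93333333333332
250 246.5 16.0 359.5 -53.866666666666646
340 248.5 15.933333333333351 363.5 -65.86666666666665
400 248.5 16.733333333333334 349.5 -59.59999999999999
```

View pics/o_w2.png

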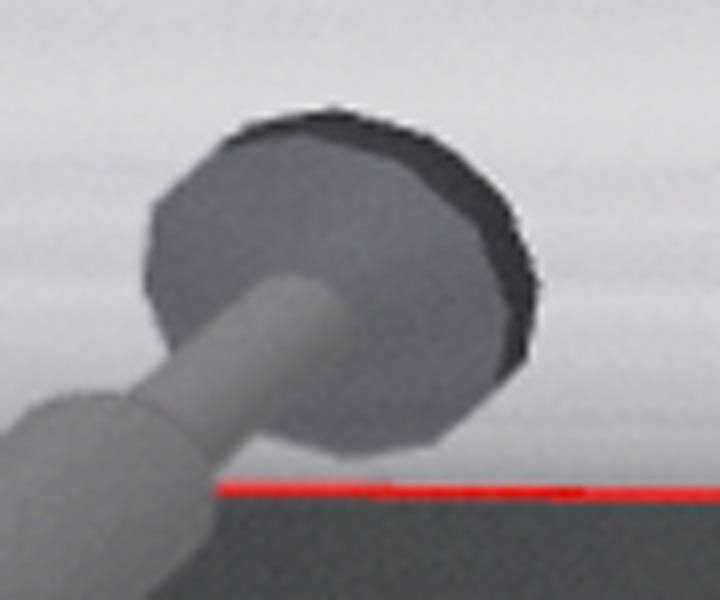

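View pics/o_s2.png

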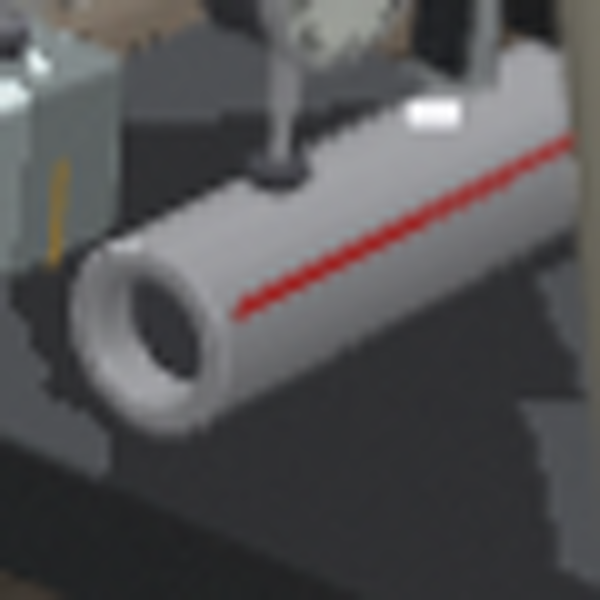

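```bash
cat > ms.py <<'E'
from h import *
import sys
np.set_printoptions(precision=4,suppress=True)
def foot(W,ext,hs):
    th=np.linspace(0,2*np.pi,721)
    def f(p,R=.0085):
        q=proj(W,np.c_[p[0]+R*np.cos(th),p[1]+R*np.sin(th),np.full(721,p[2])])
        return np.array([q[:,1].min()-ext[0],q[:,1].max()-ext[1],q[:,0].min()-ext[2],q[:,0].max()-ext[3]])
    s=least_squares(f,[.54,-.142,.1],x_scale=[.01,.01,.01]);print('free',s.x,s.fun)
    for h in hs:
        g=lambda p:f([p[0],p[1],h]);s=least_squares(g,[.54,-.142]);print(h,s.x,s.fun)
E
python3 - <<'E'
from ms import *
d=pickle.load(open('o.pkl','rb'));W=d['wrist'];S=d['scene']
print(fitroll(W,[(30,245),(100,246),(180,247),(340,249),(400,249)],[(100,361),(180,362),(340,364)]))
foot(W,[316.1,356.7,27.7,73.1],[.100,.103])
print('end',atz(S,(375+148/10-.45,195+336/10-.45),.075))
print('foot',atz(S,(375+280/10-.45,195+177/10-.45),.1),atz(S,(375+280/10-.45,195+182/10-.45),.1))
E
```

```text
(np.float64(0.5391368452067525), np.float64(0.9559575400943245), array([-0.2399, -0.3184, -0.3493, -0.423 , -0.1264, -0.5931, -0.5963,
       -0.4748]))
free [ 0.5373 -0.1402  0.1022] [ 0.2442 -0.2524 -0.2168  0.2175]
0.1 [ 0.5359 -0.1386] [ 0.5454 -0.5874  0.147  -0.1466]
0.103 [ 0.5378 -0.1407] [ 0.139  -0.1352 -0.344   0.3448]
end [ 0.5389 -0.093   0.075 ]
foot [ 0.5418 -0.1438  0.1   ] [ 0.54   -0.1416  0.1   ]
```

Request:
{"fn": "jog_arm", "kwargs": {
  "dr": [
    [0, 0, 0],
    [0, 0, 0],
    [0, 0, 0],
    [0, 0, 0],
    [0, 0, 0],
    [0, 0, 0],
    [0, 0, 0],
    [0, 0, 0],
    [0, 0, 0],
    [0, 0, 0]
  ],
  "slide": [
    [0, 0, -0.001],
    [0, 0, -0.003],
    [0, 0, -0.006],
    [0, 0, -0.015],
    [0, 0, -0.02],
    [0, 0, -0.025],
    [0, 0, -0.025],
    [0, 0, -0.02],
    [0, 0, -0.015],
    [0, 0, -0.005]
  ],
  "gripper": [-0.2, -0.2, -0.2, -0.2, -0.2, -0.2, -0.2, -0.2, -0.2, -0.2]
}}

```text
time_s: 22.15
position: [0.5454, -0.2386, 0.2456]
tool_rot: [[0.03, -1.0, 0.002], [-1.0, -0.03, -0.002], [0.002, -0.002, -1.0]]
ft_force: [0.5, 0.7, -0.5]
grip_width: 0.0339
```

```bash
python3 snap.py p wrist scene top; python3 sc.py p; python3 -c "
import cv2
a=cv2.imread('pics/p_top.png')
cv2.imwrite('pics/p_t1.png',cv2.resize(a[195:345,335:475],None,fx=4,fy=4,interpolation=cv2.INTER_CUBIC))
a=cv2.imread('pics/p_scene.png')
cv2.imwrite('pics/p_s2.png',cv2.resize(a[165:255,375:485],None,fx=7,fy=6.6,interpolation=cv2.INTER_CUBIC))"
```

```text
time_s 22.3
q [-35.0108  26.3559  66.714    0.003   86.9714  53.2821]
position [ 0.545  -0.2383  0.2432]
tool_rot [[ 0.0298 -0.9996 -0.0006]
 [-0.9996 -0.0298  0.0005]
 [-0.0005  0.0005 -1.    ]]
ft_force [-0.0707 -0.3634  0.0365]
grip_width 0.034101418556038085
```

View pics/p_wrist.png

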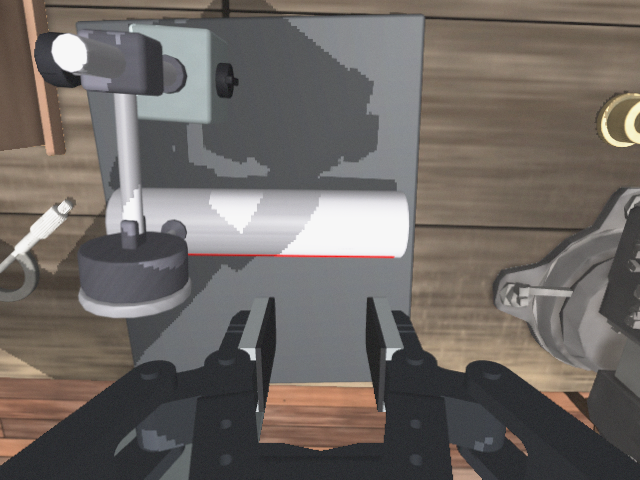

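View pics/p_dial.png

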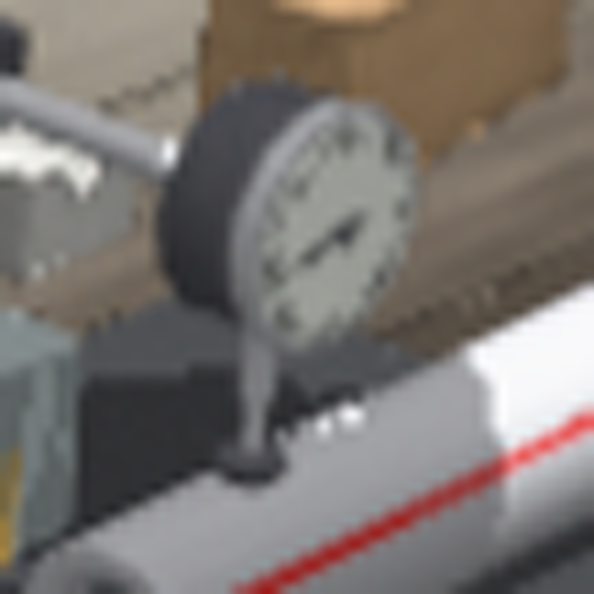

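View pics/p_t1.png

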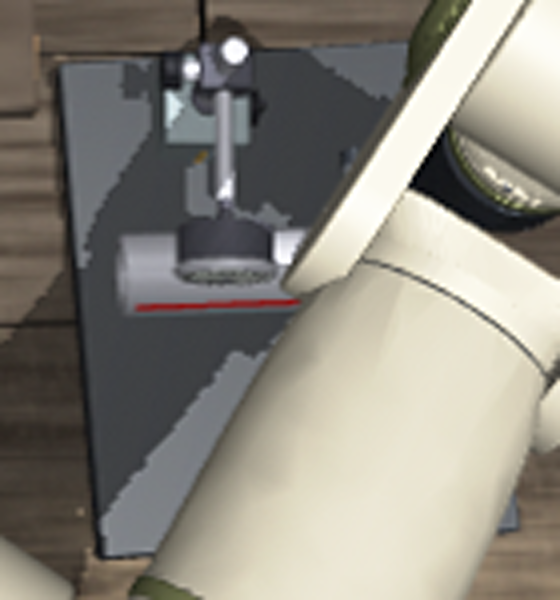

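View pics/p_s2.png

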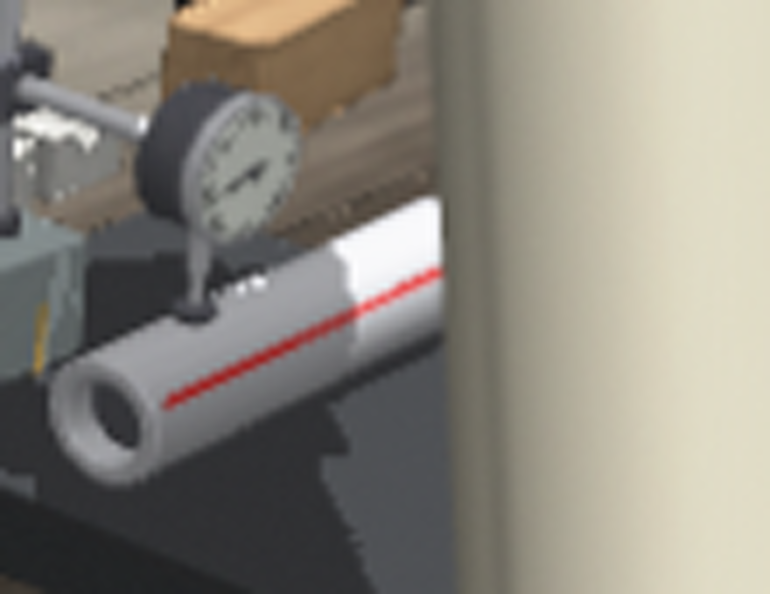

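```bash
python3 - <<'E'
from h import *
a=cv2.imread('pics/p_wrist.png')
cv2.imwrite('pics/p_w2.png',cv2.resize(a[185:265,140:240],None,fx=8,fy=7.5,interpolation=cv2.INTER_CUBIC))
g=a.mean(2)
for u in(200,240,270,300,330,360,380):
    p=np.diff(g[180:205,u-2:u+3].mean(1));r=a[:,:,2].astype(float)-a[:,:,1];rr=r[240:270,u-2:u+3].mean(1)
    b=np.diff(g[245:270,u-2:u+3].mean(1))
    print(u,180+p.argmax()+.5,p.max(),245+b.argmin()+.5,b.min(),'red',240+np.where(rr>60)[0])
E
```

```text
200 188.5 24.39999999999999 253.5 -39.46666666666667 red [253 254 255]
240 188.5 26.066666666666677 254.5 -45.60000000000001 red [254 255]
270 188.5 24.333333333333343 254.5 -47.19999999999999 red [254 255]
300 189.5 20.666666666666657 254.5 -66.26666666666665 red [255 256]
330 189.5 25.533333333333346 255.5 -71.06666666666668 red [255 256 257]
360 190.5 22.133333333333354 255.5 -81.73333333333332 red [255 256 257]
380 190.5 24.733333333333334 255.5 -71.53333333333333 red [256 257]
```

View pics/p_w2.png

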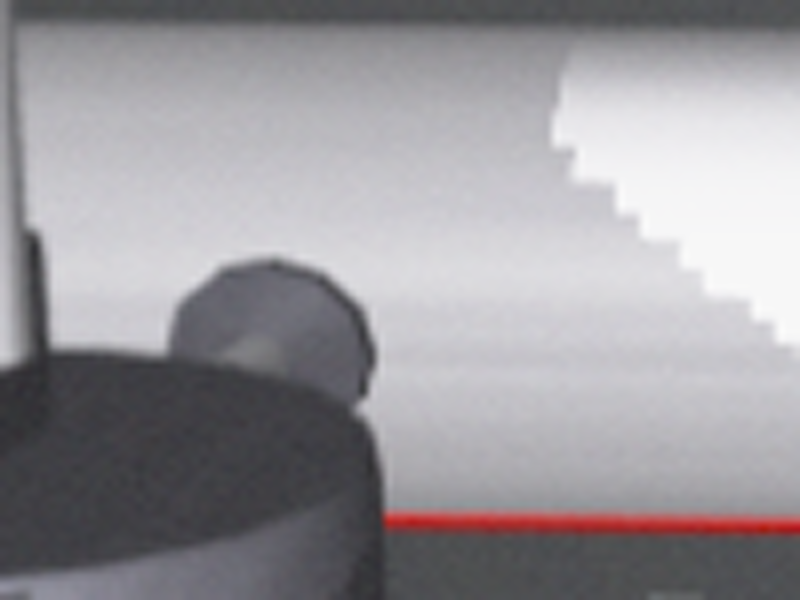

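```bash
python3 - <<'E'
from ms import *
d=pickle.load(open('p.pkl','rb'));W=d['wrist'];S=d['scene'];T=d['top']
r=fitroll(W,[(200,188.6),(240,188.9),(270,189.1),(300,189.5),(330,189.8),(360,190.3),(380,190.5)],[(200,255.8),(270,256.5),(330,257.2),(380,257.8)]);print(r)
th=np.linspace(0,2*np.pi,721)
for h in(.1,.102,.104):
  def f(p,R=.0085):
    q=proj(W,np.c_[p[0]+R*np.cos(th),p[1]+R*np.sin(th),np.full(721,h)])
    return np.array([q[:,1].min()-219,q[:,0].min()-161.1,q[:,0].max()-186.3])
  s=least_squares(f,[.54,-.142],x_scale=[.01,.01]);
  print(h,s.x,s.fun,'d',s.x[0]-(r[0]-np.tan(np.radians(r[1]))*(s.x[1]+.2)))
# scene: fit roller from silhouettes too
o=lambda u,v:(375+u/7-.43,165+v/6.6-.43)
print('end',atz(S,o(107,420),.075),'foot',atz(S,o(195,312),.1), atz(S,o(195,316),.1))
# top view: plate-left end, dial axis
print(proj(W,[[.539,-.142,.1]]))
E
```

```text
(np.float64(0.538399832782992), np.float64(0.9996148644830548), array([-0.1207, -0.0234,  0.0727,  0.0263,  0.0574, -0.0541, -0.0284,
       -0.0302, -0.0671, -0.0174,  0.0415]))
0.1 [ 0.5378 -0.1406] [-0.0034  0.1916 -0.1917] d 0.0004141123080543263
0.102 [ 0.5383 -0.1413] [-0.0018  0.1018 -0.1019] d 0.0009452863714467519
0.104 [ 0.5389 -0.142 ] [-0.0002  0.0108 -0.0108] d 0.0014764441615168211
end [ 0.5379 -0.0936  0.075 ] foot [ 0.5434 -0.1453  0.1   ] [ 0.5413 -0.1427  0.1   ]
[[175.5639 229.3173]]
```

```bash
python3 - <<'E'
from ms import *
d=pickle.load(open('n.pkl','rb'));W=d['wrist'];S=d['scene']
g=cv2.imread('pics/n_wrist.png').mean(2)
F=[];B=[]
for u in(100,160,200,280,340,400):
    p=np.diff(g[215:245,u-2:u+3].mean(1));F.append((u,215+p.argmax()+.5))
    if u<205:
        b=np.diff(g[330:355,u-2:u+3].mean(1));B.append((u,330+b.argmin()+.5))
print(F,B);print(fitroll(W,F,B))
# dial: front face plane; hub at height .05+.116, pixel hub (345,235)/11+(380,170)
hub=np.array([380+345/11-.45,170+235/11-.45]);c=atz(S,hub,.166);print('hub',c)
for yaw in (-5,0,5):
  y=np.radians(yaw);h=np.array([np.sin(y),-np.cos(y),0]);
  for nm,tip in(('m',(347,135)),('n',(272,236)),('o',(288,270))):
    t=np.array([380+tip[0]/11-.45,170+tip[1]/11-.45])
    f=lambda p:proj(S,c+h*p[0]*.01+np.array([0,0,1])*p[1]*.01)[0]-t
    s=least_squares(f,[0,1]).x;a=np.degrees(np.arctan2(s[0],s[1]));print(yaw,nm,s,a,'lift',abs(np.radians(a))/.63)
E
```

```text
[(100, np.float64(226.5)), (160, np.float64(226.5)), (200, np.float64(227.5)), (280, np.float64(228.5)), (340, np.float64(228.5)), (400, np.float64(229.5))] [(100, np.float64(342.5)), (160, np.float64(342.5)), (200, np.float64(343.5))]
(np.float64(0.5300728327762203), np.float64(0.7795005535819534), array([-0.5983, -0.2252, -0.4034, -0.3296,  0.049 ,  0.0016, -0.3712,
       -0.7461, -0.5819]))
hub [ 0.5192 -0.1392  0.166 ]
-5 m [-0.2342  2.3763] -5.629683135688926 lift 0.15596270882820706
-5 n [-2.3162  0.5936] -75.62587425552884 lift 2.095111913425704
-5 o [-1.719  -0.3557] -101.69184486039167 lift 2.8172341511763617
0 m [-0.2612  2.3903] -6.236966095131127 lift 0.1727866566591937
0 n [-2.5754  0.7379] -74.01109231413686 lift 2.0503765775859644
0 o [-1.913  -0.2462] -97.33231991741387 lift 2.6964594462909957
5 m [-0.2978  2.4082] -7.049978618933247 lift 0.19531006205648857
5 n [-2.9249  0.9202] -72.53559051969275 lift 2.0094998086460687
5 o [-2.175  -0.1075] -92.82992822748103 lift 2.5717268126342345
```

Request:
{"fn": "jog_arm", "kwargs": {
  "dr": [
    [0, 0, 0],
    [0, 0, 0],
    [0, 0, 0],
    [0, 0, 0],
    [0, 0, 0],
    [0, 0, 0],
    [0, 0, 0],
    [0, 0, 0],
    [0, 0, 0],
    [0, 0, 0]
  ],
  "slide": [
    [0, 0.004, 0.01],
    [0, 0.004, 0.02],
    [0, 0, 0.025],
    [0, 0, 0.025],
    [0, 0, 0.02],
    [0, 0, 0.015],
    [0, 0, 0.008],
    [0, 0, 0.004],
    [0, 0, 0.002],
    [0, 0, 0.001]
  ],
  "gripper": [-0.2, -0.2, -0.2, -0.2, -0.2, -0.2, -0.2, -0.2, -0.2, -0.2]
}}

```text
time_s: 23.3
position: [0.5372, -0.2387, 0.114]
tool_rot: [[0.03, -1.0, 0.001], [-1.0, -0.03, -0.0], [0.0, -0.001, -1.0]]
ft_force: [0.4, 0.5, -0.6]
grip_width: 0.0344
```

Request:
{"fn": "jog_arm", "kwargs": {
  "dr": [
    [0, 0, 0],
    [0, 0, 0],
    [0, 0, 0],
    [0, 0, 0],
    [0, 0, 0],
    [0, 0, 0],
    [0, 0, 0],
    [0, 0, 0],
    [0, 0, 0],
    [0, 0, 0]
  ],
  "slide": [
    [0, 0, 0.001],
    [0, 0, 0.001],
    [0, 0, 0.001],
    [0, 0, 0.001],
    [0, 0, 0.0005],
    [0, 0, 0.0003],
    [0, 0, 0],
    [0, 0, 0],
    [0, 0, 0],
    [0, 0, 0]
  ],
  "gripper": [-0.2, -0.2, -0.2, -0.2, -0.2, -0.2, -0.2, -0.2, -0.2, -0.2]
}}

```text
time_s: 24.3
position: [0.5375, -0.2387, 0.1101]
tool_rot: [[0.03, -1.0, 0.002], [-1.0, -0.03, -0.001], [0.001, -0.002, -1.0]]
ft_force: [-0.7, 2.8, 8.3]
grip_width: 0.0344
```

```bash
python3 snap.py q wrist
```

```text
time_s 24.35
q [-35.4744  32.5208  79.3834   0.0186  67.9902  52.8083]
position [ 0.5375 -0.2387  0.11  ]
tool_rot [[ 0.0298 -0.9996  0.0017]
 [-0.9996 -0.0298 -0.0008]
 [ 0.0009 -0.0017 -1.    ]]
ft_force [-1.3668  1.91    8.298 ]
grip_width 0.03428331853674056
```

Contact at 8 N. Now a 3 mm tip stroke, which should roll it 1.5 mm, and then a lift.

Request:
{"fn": "jog_arm", "kwargs": {
  "dr": [
    [0, 0, 0],
    [0, 0, 0],
    [0, 0, 0],
    [0, 0, 0],
    [0, 0, 0],
    [0, 0, 0],
    [0, 0, 0],
    [0, 0, 0],
    [0, 0, 0],
    [0, 0, 0]
  ],
  "slide": [
    [0, -0.0005, 0],
    [0, -0.0007, 0],
    [0, -0.0007, 0],
    [0, -0.0006, 0],
    [0, -0.0005, 0],
    [0, 0, 0],
    [0, 0, 0],
    [0, 0, -0.001],
    [0, 0, -0.002],
    [0, 0, -0.005]
  ],
  "gripper": [-0.2, -0.2, -0.2, -0.2, -0.2, -0.2, -0.2, -0.2, -0.2, -0.2]
}}

```text
time_s: 25.35
position: [0.5399, -0.2384, 0.1167]
tool_rot: [[0.03, -1.0, -0.001], [-1.0, -0.03, 0.001], [-0.001, 0.001, -1.0]]
ft_force: [0.1, 0.2, 0.1]
grip_width: 0.034
```

Request:
{"fn": "jog_arm", "kwargs": {
  "dr": [
    [0, 0, 0],
    [0, 0, 0],
    [0, 0, 0],
    [0, 0, 0],
    [0, 0, 0],
    [0, 0, 0],
    [0, 0, 0],
    [0, 0, 0],
    [0, 0, 0],
    [0, 0, 0]
  ],
  "slide": [
    [0, 0, -0.01],
    [0, 0, -0.02],
    [0, 0, -0.025],
    [0, 0, -0.025],
    [0, 0, -0.025],
    [0, 0.01, -0.02],
    [0, 0.02, -0.005],
    [0, 0.02, 0],
    [0, 0.015, 0],
    [0, 0.005, 0]
  ],
  "gripper": [-0.2, -0.2, -0.2, -0.2, -0.2, -0.2, -0.2, -0.2, -0.2, -0.2]
}}

```text
time_s: 26.35
position: [0.4692, -0.2406, 0.2479]
tool_rot: [[0.029, -1.0, 0.001], [-1.0, -0.029, -0.001], [0.001, -0.001, -1.0]]
ft_force: [0.8, 0.7, -0.2]
grip_width: 0.0343
```

```bash
python3 snap.py r wrist scene; python3 sc.py r; python3 - <<'E'
import cv2
a=cv2.imread('pics/r_wrist.png')
cv2.imwrite('pics/r_w2.png',cv2.resize(a[60:200,80:260],None,fx=4.4,fy=4.2,interpolation=cv2.INTER_CUBIC))
E
```

```text
time_s 26.45
q [-39.9783  19.3546  77.2648   0.0027  83.331   48.346 ]
position [ 0.47   -0.2407  0.2476]
tool_rot [[ 0.0292 -0.9996  0.0007]
 [-0.9996 -0.0292 -0.0005]
 [ 0.0005 -0.0007 -1.    ]]
ft_force [-0.1123 -0.0576 -0.6342]
grip_width 0.0342750428225038
```

View pics/r_wrist.png

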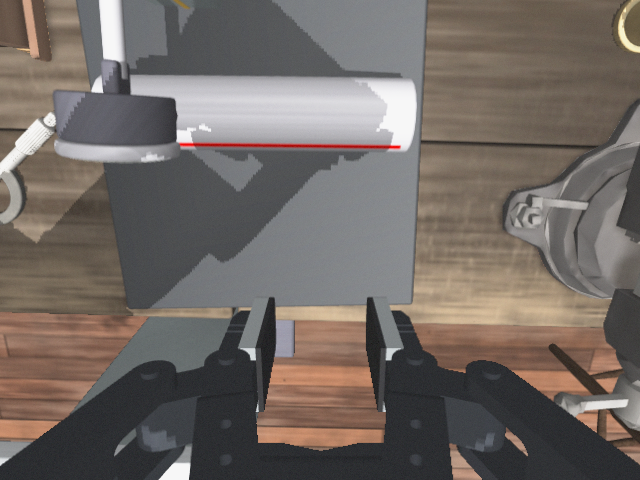

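View pics/r_dial.png

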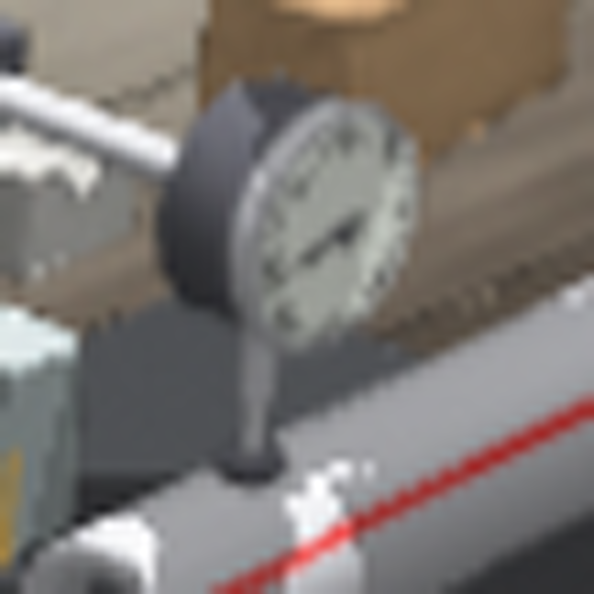

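```bash
python3 snap.py s wrist scene; python3 - <<'E'
from ms import *
a=cv2.imread('pics/r_wrist.png').mean(2);b=cv2.imread('pics/s_wrist.png').mean(2);print('diff',abs(a-b)[60:165,180:420].mean())
W=pickle.load(open('s.pkl','rb'))['wrist'];g=b
F=[];B=[]
for u in(200,240,280,320,360,390):
    p=np.diff(g[68:90,u-2:u+3].mean(1));F.append((u,68+p.argmax()+.5))
    q=np.diff(g[138:158,u-2:u+3].mean(1));B.append((u,138+q.argmin()+1.5))
print(F,B);print(fitroll(W,F,B))
E
```

```text
time_s 26.55
q [-39.9326  19.4365  77.2116   0.0089  83.3192  48.3561]
position [ 0.4706 -0.2407  0.2472]
tool_rot [[ 0.0298 -0.9996  0.0005]
 [-0.9996 -0.0298 -0.0002]
 [ 0.0003 -0.0005 -1.    ]]
ft_force [-0.1514 -0.8229  0.2157]
grip_width 0.03393517819651741
diff 2.8540211640211637
[(200, np.float64(75.5)), (240, np.float64(76.5)), (280, np.float64(76.5)), (320, np.float64(77.5)), (360, np.float64(77.5)), (390, np.float64(78.5))] [(200, np.float64(144.5)), (240, np.float64(144.5)), (280, np.float64(145.5)), (320, np.float64(145.5)), (360, np.float64(146.5)), (390, np.float64(146.5))]
(np.float64(0.5422569823233359), np.float64(0.9191471295046897), array([-2.1072, -2.4447, -2.1291, -2.4242, -2.0661, -2.416 , -2.1199,
       -2.4436, -2.0915, -2.4418, -2.1158, -2.3974]))
```

```bash
python3 snap.py t wrist; python3 - <<'E'
from ms import *
a=cv2.imread('pics/t_wrist.png')
cv2.imwrite('pics/t_c.png',cv2.resize(a[65:160,190:310],None,fx=6,fy=6,interpolation=cv2.INTER_CUBIC))
b=cv2.imread('pics/s_wrist.png').astype(float);print(abs(a-b)[60:165,180:420].mean())
E
```

```text
time_s 26.6
q [-39.9244  19.4554  77.2131   0.0076  83.3147  48.3534]
position [ 0.4707 -0.2407  0.247 ]
tool_rot [[ 0.03   -0.9995  0.0003]
 [-0.9995 -0.03   -0.0001]
 [ 0.0001 -0.0003 -1.    ]]
ft_force [-0.215  -0.1061  0.1351]
grip_width 0.03456088008308461
6.217619047619047
```

View pics/t_c.png

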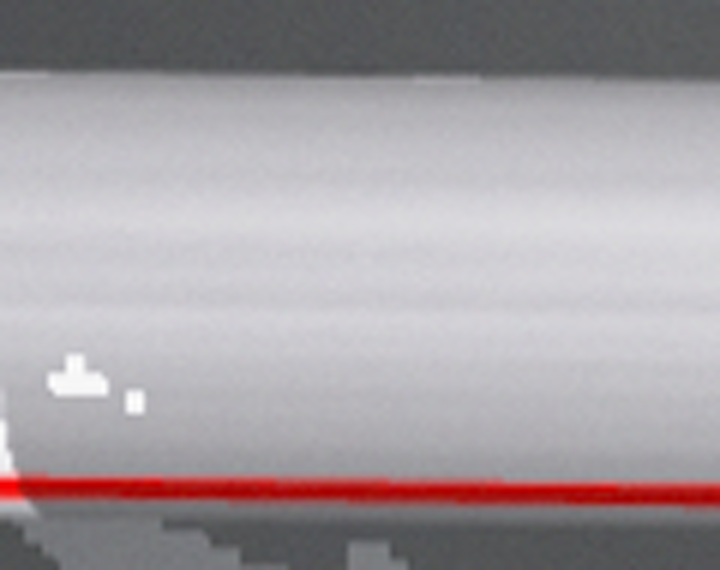

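```bash
python3 - <<'E'
from ms import *
W=pickle.load(open('t.pkl','rb'))['wrist']
print(fitroll(W,[(200,76.6),(300,77.8)],[(230,150.6),(300,151.6)]))
E
```

```text
(np.float64(0.5404915409156832), np.float64(1.0621068618119747), array([-0.4153, -0.5249, -0.5659, -0.3772]))
```

Request:
{"fn": "jog_arm", "kwargs": {
  "dr": [
    [0, 0, 0],
    [0, 0, 0],
    [0, 0, 0],
    [0, 0, 0],
    [0, 0, 0],
    [0, 0, 0],
    [0, 0, 0],
    [0, 0, 0],
    [0, 0, 0],
    [0, 0, 0]
  ],
  "slide": [
    [0, 0, 0],
    [0, 0, 0],
    [0, 0, 0],
    [0, 0, 0],
    [0, 0, 0],
    [0, 0, 0],
    [0, 0, 0],
    [0, 0, 0],
    [0, 0, 0],
    [0, 0, 0]
  ],
  "gripper": [-0.2, -0.2, -0.2, -0.2, -0.2, -0.2, -0.2, -0.2, -0.2, -0.2]
}}

```text
time_s: 27.6
position: [0.4701, -0.2406, 0.247]
tool_rot: [[0.03, -1.0, 0.0], [-1.0, -0.03, -0.0], [0.0, -0.0, -1.0]]
ft_force: [-0.0, -0.7, 0.4]
grip_width: 0.0346
```

```bash
python3 snap.py u scene wrist; python3 - <<'E'
import cv2
a=cv2.imread('pics/u_scene.png').astype(float);b=cv2.imread('pics/s_scene.png').astype(float)
print(abs(a-b)[170:260,375:440].max(),abs(a-b)[170:260,375:440].mean())
E
```

```text
time_s 27.7
q [-39.9594  19.4123  77.2911  -0.0009  83.2961  48.3333]
position [ 0.4701 -0.2406  0.2469]
tool_rot [[ 0.0298 -0.9996 -0.    ]
 [-0.9996 -0.0298 -0.    ]
 [ 0.      0.     -1.    ]]
ft_force [ 0.8584 -0.0029 -0.2417]
grip_width 0.03396755028860638
49.0 0.5985754985754985
```

```bash
python3 -c "
from rig import env
print(env.close_job())"
```

```text
the job is handed in; nothing more can be done
None
```

The roller is under the indicator and lying still, and I handed the job in at about 27.7 s. I rolled it there with a series of light fingertip strokes on its top, 5–10 N, on the free half. A last 1.5 mm stroke centred it, and then the hand went clear.

**What the last checks showed:**
- **Position:** the roller's crown is at x ≈ 0.539 m where it meets the foot. The foot measured 0.538 to 0.539 m from the wrist camera and about 0.541 m from the scene camera, so the crown is within about 2 mm of centre.
- **Lift:** the needle turned about 100°, which is roughly 2.7 to 2.8 mm, against 3 mm expected. It read the same before and after the last stroke, so the crown was under the flat of the foot both times.
- **Stillness:** two scene pictures about a second apart matched around the roller and dial, apart from small differences that I put down to shadows without checking. The force reading was near zero with the hand away.

**What disagreed:**
- **Camera against needle:** before the last stroke, the cameras put the crown about 0 to 2 mm short and the needle about 2.5 to 3 mm short. I corrected by 1.5 mm as a compromise.
- **Needle direction:** seen from the scene camera, the needle turned anticlockwise, not clockwise as described.
- **Along the roller:** the gauged point is about 6 to 8 mm from the foot along the axis, towards the free (-y) end. It was off by about this much from the start, and I did not try to correct it.

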